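# Load the slide scanner with the full magazines

### The arm

A 6-joint arm with a two-finger parallel gripper is mounted at the origin on the work surface. World frame = base frame: x ahead of the robot, y to its left, z up, the work surface at z = 0. Lengths are in m, angles in rad, forces in N, time in s.
With the tool pointing down it reaches from about 0.275 to 0.725 m from the base axis. Payload 5.6 kg.
Tool frame: the origin (TCP) lies on the front face of the gripper's body, between the roots of the fingers; the fingertips stand arm.tip_extent ahead of it and the grasp point (between the pads) lies 54 mm ahead of it (arm.tip_extent is the distance from the TCP to the fingertips, in m); z points along the fingers, y is the line along which they close (so a half turn about z gives the same grasp; the last joint's range is limited). The gripper opens to 85 mm and grips with 20 to 120 N. Pads are 22 mm wide; open, the fingers measure 114 mm over their backs; the gripper's body (76 mm by 85 mm) begins 54 mm behind the grasp point. The pads swing forward as they close: fully open they stand 13 mm farther back than shut.
Start: joints at [-0.986, 0.255, 0.108, 0, -1.424, -0.285], TCP at [0.162, -0.525, 0.304] pointing down, gripper open.
Joint ranges: [-2.95, 2.95], [-1.21, 1.97], [-1.09, 1.5], [-2.87, 1.71], [-2.94, -0.07], [-3.05, 3.05]. Speed limits (rad/s): [2.57, 2.57, 3.14, 3.14, 3.14, 3.14].

### API

Orientations are given as a unit quaternion [x, y, z, w].
In Python, from cell import telemetry, viewer, arm gives the robot as it stands. The module is installed in compiled form; this text tells all that it offers.
- The arm moves only by the tool jog_arm, never from a script. Its argument "series" is text: rows parted by semicolons, each of 7 numbers parted by spaces: the closure, from -1 (fully open) to 1 (shut), then the shift along the tool's x, y, z in units of 120 mm (1.0 is 120 mm), then the turn, a rotation vector about the tool's x, y, z in units of pi/2 rad (1.0 is pi/2 rad). In form: claw tx ty tz ax ay az; .... A call has 1 to 20 rows; each row is the pose to reach, as a shift and turn from the pose commanded when the call began, along the tool's axes at that moment; what a row does not reach only later rows make up. A row lasts 1/10 s, in which the tool goes at most 50 mm and 8.59 degrees, less where a joint would pass 70% of its speed; a pose out of reach is approached as far as the arm can. A call with a number of a shift or a turn outside -1 to 1 is refused whole. A call with a gripper value outside its range is refused whole. The fingers move at their own pace and stop on an object; "grip_force" is the grip in N (left out, the last holds). Time passes only in rows, so rows that repeat a pose let the fingers close. It gives the time, the measured TCP pose, the force, the opening and the grip force at its end, in the units of the state.
- telemetry.get_state(): the state, without advancing time (a new reading comes with each control period).
- viewer.grab_frame(name): name is "scene" or "side" or "wrist"; returns a dict with "pixels" (400x640x3 uint8, blue, green, red), "z_map" (400x640 float32, m along the optical axis (not along the pixel's ray), 0 where there is no reading), "camera_matrix" (3x3 intrinsics, pixels), "k1" (the pictures are not rectified: a ray, as slopes to the right and down, at radius r is drawn at 1 + k1 r^2 times it, then the intrinsics apply), "xyz" and "rotation" of the camera in the world. Camera axes: x right, y down, z forward; pixel columns grow to the right and rows downward; lengths in m; the calibration is good to about 2 mm. A picture is of the moment at which its call begins.
- arm.finish_job(): hands the job in; it is judged then, once.
The state is a dict: "clock": time; "joints": joint angles; "qd": joint speeds; "tau": joint torques, N m; "ee_pos": TCP position; "tool_rot": TCP orientation; "force": force on the tool from outside, world axes, zero at the start; "ft_torque": the same for the moment, N m; "gripper_width": finger opening in m; "grasp_force": force on a finger pad.
Only numpy, scipy, OpenCV 4.12 (cv2) and the standard library are available. Lean on these libraries where they do the work, as an engineer would, in place of code of your own. Each camera call takes 0.05 s, during which the arm holds its last target. There are 200 camera calls.

### The job

Some of these identical-looking closed slide magazines are full of slides and heavy, the others are empty and light: feel which is which by lifting them. Plug every full one into a bay of the slide scanner, fully home, and stand every empty one upright in the return tray; when all are placed, push the scanner's retaining slide away from you until it meets its stop. Leave the other things on the bench alone.

Things in the scene. Friction and masses are not known exactly. Their poses are not given: they have to be found in the camera images.
- mag1_center (a point): one of up to five identical-looking closed slide magazines (None if absent): grey upright block 84 x 46 x 62 mm (x, y, z) with a bright top and a weighted foot; this point is its middle, 31 mm above its underside; half a turn about z makes no difference. A loaded one weighs about 420 g, an empty one about 120 g (both +-12 %); two or three are full
- mag2_center (a point): one of up to five identical-looking closed slide magazines (None if absent): grey upright block 84 x 46 x 62 mm (x, y, z) with a bright top and a weighted foot; this point is its middle, 31 mm above its underside; half a turn about z makes no difference. A loaded one weighs about 420 g, an empty one about 120 g (both +-12 %); two or three are full
- mag3_center (a point): one of up to five identical-looking closed slide magazines (None if absent): grey upright block 84 x 46 x 62 mm (x, y, z) with a bright top and a weighted foot; this point is its middle, 31 mm above its underside; half a turn about z makes no difference. A loaded one weighs about 420 g, an empty one about 120 g (both +-12 %); two or three are full
- mag4_center (a point): one of up to five identical-looking closed slide magazines (None if absent): grey upright block 84 x 46 x 62 mm (x, y, z) with a bright top and a weighted foot; this point is its middle, 31 mm above its underside; half a turn about z makes no difference. A loaded one weighs about 420 g, an empty one about 120 g (both +-12 %); two or three are full
- mag5_center (a point): one of up to five identical-looking closed slide magazines (None if absent): grey upright block 84 x 46 x 62 mm (x, y, z) with a bright top and a weighted foot; this point is its middle, 31 mm above its underside; half a turn about z makes no difference. A loaded one weighs about 420 g, an empty one about 120 g (both +-12 %); two or three are full
- bay1 (a point): left-most (+y) of the three magazine bays in the scanner's grey loading deck (black floors), 82 mm apart along the deck's y: a rectangular well 87 x 49 mm (x, y), 22 mm deep, with a 3 mm lead-in at its mouth. This point is the middle of its floor, 6 mm above the bench; a magazine fully home has its middle 31 mm above this point and stands 40 mm out of the deck
- bay2 (a point): middle of the three magazine bays in the scanner's grey loading deck (black floors), 82 mm apart along the deck's y: a rectangular well 87 x 49 mm (x, y), 22 mm deep, with a 3 mm lead-in at its mouth. This point is the middle of its floor, 6 mm above the bench; a magazine fully home has its middle 31 mm above this point and stands 40 mm out of the deck
- bay3 (a point): right-most (-y) of the three magazine bays in the scanner's grey loading deck (black floors), 82 mm apart along the deck's y: a rectangular well 87 x 49 mm (x, y), 22 mm deep, with a 3 mm lead-in at its mouth. This point is the middle of its floor, 6 mm above the bench; a magazine fully home has its middle 31 mm above this point and stands 40 mm out of the deck
- scanner: slide scanner, fixed: grey loading deck 28 mm high with the bays, and behind it a white housing 85 mm high that begins 66 mm beyond the bays' middles; the origin is under the middle bay, at bench height; x points away from the robot, to the housing, y to the left
- tray: the return tray; origin under its middle, on the bench
- tray_in (a point): return tray, fixed open aluminium tray on the bench at the robot's right, 140 x 210 x 26 mm outside (its x, y, z), walls and floor 4 mm; this point is the middle of its inner floor. There is room for two magazines side by side along its y (long sides along x, for instance 45 mm either side of the middle), with room for the fingers
- lock (a joint): the deck's retaining slide: travel in m, 0 = fully open (towards the robot), 0.060 = at its stop (locked, away from the robot, along the bays' +x); starts somewhere from 0 to 0.012. It rubs with about 3 N and stays where it is left
- lock_tab (a point): middle of the top of the slide's upright steel tab, 12 x 24 x 30 mm (x, y, z), which is pushed to move the slide; it runs along x on the deck, 73 mm to the right (-y) of the right-most bay's middle line; its top is 64 mm above the bench, 36 mm above the deck's top. The tab goes from 30 mm on the robot's side of the bays' middle line to 30 mm beyond it
- dish_mid (a point): bystander, to be left alone: closed clear round culture dish, 35 mm across, 10 mm high; this point is its middle
- oil_mid (a point): bystander, to be left alone: small amber glass jar, 36 mm across, 55 mm high; this point is its middle
- slidebox_mid (a point): bystander, to be left alone: cardboard box 90 x 60 x 35 mm; this point is its middle
- tweezers_mid (a point): bystander, to be left alone: steel tweezers lying flat, 120 x 10 x 8 mm; this point is its middle
- timer_mid (a point): bystander, to be left alone: white bench timer 55 x 55 x 18 mm; this point is its middle
- tiprack_mid (a point): bystander, to be left alone: pipette-tip box 120 x 80 x 45 mm; this point is its middle
- objective_mid (a point): bystander, to be left alone: brass objective lens standing on end, 26 mm across, 42 mm high; this point is its middle

How it is judged:
On the way, in this order (a step that is already met when the one before it is completed fails the run):
1. every full magazine is fully home in a bay and every empty one stands in the return tray (((contact force between mag1 and scanner above 2.4 N and ((horizontal distance between mag1_center and bay1 below 0.006 m and z of mag1_center in the frame of bay1 below 0.0345 m and angle between the x axis of mag1_center and the x axis of bay1, either way round below 0.07 rad and angle between mag1_center's own z axis and vertical below 0.07 rad) or (horizontal distance between mag1_center and bay2 below 0.006 m and z of mag1_center in the frame of bay2 below 0.0345 m and angle between the x axis of mag1_center and the x axis of bay2, either way round below 0.07 rad and angle between mag1_center's own z axis and vertical below 0.07 rad) or (horizontal distance between mag1_center and bay3 below 0.006 m and z of mag1_center in the frame of bay3 below 0.0345 m and angle between the x axis of mag1_center and the x axis of bay3, either way round below 0.07 rad and angle between mag1_center's own z axis and vertical below 0.07 rad))) or (contact force between mag1 and tray below 2.4 N and (x of mag1_center in the frame of tray_in between -0.065 and 0.065 m and y of mag1_center in the frame of tray_in between -0.1 and 0.1 m and z of mag1_center in the frame of tray_in below 0.036 m and angle between mag1_center's own z axis and vertical below 0.12 rad))) and ((contact force between mag2 and scanner above 2.4 N and ((horizontal distance between mag2_center and bay1 below 0.006 m and z of mag2_center in the frame of bay1 below 0.0345 m and angle between the x axis of mag2_center and the x axis of bay1, either way round below 0.07 rad and angle between mag2_center's own z axis and vertical below 0.07 rad) or (horizontal distance between mag2_center and bay2 below 0.006 m and z of mag2_center in the frame of bay2 below 0.0345 m and angle between the x axis of mag2_center and the x axis of bay2, either way round below 0.07 rad and angle between mag2_center's own z axis and vertical below 0.07 rad) or (horizontal distance between mag2_center and bay3 below 0.006 m and z of mag2_center in the frame of bay3 below 0.0345 m and angle between the x axis of mag2_center and the x axis of bay3, either way round below 0.07 rad and angle between mag2_center's own z axis and vertical below 0.07 rad))) or (contact force between mag2 and tray below 2.4 N and (x of mag2_center in the frame of tray_in between -0.065 and 0.065 m and y of mag2_center in the frame of tray_in between -0.1 and 0.1 m and z of mag2_center in the frame of tray_in below 0.036 m and angle between mag2_center's own z axis and vertical below 0.12 rad))) and ((contact force between mag3 and scanner above 2.4 N and ((horizontal distance between mag3_center and bay1 below 0.006 m and z of mag3_center in the frame of bay1 below 0.0345 m and angle between the x axis of mag3_center and the x axis of bay1, either way round below 0.07 rad and angle between mag3_center's own z axis and vertical below 0.07 rad) or (horizontal distance between mag3_center and bay2 below 0.006 m and z of mag3_center in the frame of bay2 below 0.0345 m and angle between the x axis of mag3_center and the x axis of bay2, either way round below 0.07 rad and angle between mag3_center's own z axis and vertical below 0.07 rad) or (horizontal distance between mag3_center and bay3 below 0.006 m and z of mag3_center in the frame of bay3 below 0.0345 m and angle between the x axis of mag3_center and the x axis of bay3, either way round below 0.07 rad and angle between mag3_center's own z axis and vertical below 0.07 rad))) or (contact force between mag3 and tray below 2.4 N and (x of mag3_center in the frame of tray_in between -0.065 and 0.065 m and y of mag3_center in the frame of tray_in between -0.1 and 0.1 m and z of mag3_center in the frame of tray_in below 0.036 m and angle between mag3_center's own z axis and vertical below 0.12 rad))) and ((contact force between mag4 and scanner above 2.4 N and ((horizontal distance between mag4_center and bay1 below 0.006 m and z of mag4_center in the frame of bay1 below 0.0345 m and angle between the x axis of mag4_center and the x axis of bay1, either way round below 0.07 rad and angle between mag4_center's own z axis and vertical below 0.07 rad) or (horizontal distance between mag4_center and bay2 below 0.006 m and z of mag4_center in the frame of bay2 below 0.0345 m and angle between the x axis of mag4_center and the x axis of bay2, either way round below 0.07 rad and angle between mag4_center's own z axis and vertical below 0.07 rad) or (horizontal distance between mag4_center and bay3 below 0.006 m and z of mag4_center in the frame of bay3 below 0.0345 m and angle between the x axis of mag4_center and the x axis of bay3, either way round below 0.07 rad and angle between mag4_center's own z axis and vertical below 0.07 rad))) or (contact force between mag4 and tray below 2.4 N and (x of mag4_center in the frame of tray_in between -0.065 and 0.065 m and y of mag4_center in the frame of tray_in between -0.1 and 0.1 m and z of mag4_center in the frame of tray_in below 0.036 m and angle between mag4_center's own z axis and vertical below 0.12 rad))) and ((contact force between mag5 and scanner above 2.4 N and ((horizontal distance between mag5_center and bay1 below 0.006 m and z of mag5_center in the frame of bay1 below 0.0345 m and angle between the x axis of mag5_center and the x axis of bay1, either way round below 0.07 rad and angle between mag5_center's own z axis and vertical below 0.07 rad) or (horizontal distance between mag5_center and bay2 below 0.006 m and z of mag5_center in the frame of bay2 below 0.0345 m and angle between the x axis of mag5_center and the x axis of bay2, either way round below 0.07 rad and angle between mag5_center's own z axis and vertical below 0.07 rad) or (horizontal distance between mag5_center and bay3 below 0.006 m and z of mag5_center in the frame of bay3 below 0.0345 m and angle between the x axis of mag5_center and the x axis of bay3, either way round below 0.07 rad and angle between mag5_center's own z axis and vertical below 0.07 rad))) or (contact force between mag5 and tray below 2.4 N and (x of mag5_center in the frame of tray_in between -0.065 and 0.065 m and y of mag5_center in the frame of tray_in between -0.1 and 0.1 m and z of mag5_center in the frame of tray_in below 0.036 m and angle between mag5_center's own z axis and vertical below 0.12 rad)))), for 0.2 s.
2. the retaining slide has been pushed to its stop (value of joint lock above 0.056 m), for 0.2 s.
At the end, for the whole second after the job is handed in: Every full magazine (known by resting with over 2.4 N) is in a bay of the scanner, fully home (within 3.5 mm of its floor, upright and square with the bay); every empty one stands upright on the floor of the return tray; the retaining slide is within 4 mm of its stop; all is at rest (all of step 1 and value of joint lock above 0.056 m and linear speed of each of mag1, mag2, mag3, mag4, mag5 below 0.02 m/s); the robot touches nothing.
It fails at once if a bystander was shoved more than 6 cm from its place (distance of any of dish_mid, oil_mid, slidebox_mid, tweezers_mid, timer_mid, tiprack_mid, objective_mid from where it was at the start of the episode above 0.06 m).
Of mag1, mag2, mag3, mag4, mag5 only 4 to 5 are there at a start; the rules pass over those that are not, and their reading is None.
At some moment in a run one of mag1, mag2, mag3, mag4, mag5 may be knocked a few centimetres aside while the robot is not near it.
It also fails if it takes over 210 s, if anything falls off the work surface, if the arm or the gripper's body presses on something with over 40 N, if the wrist force passes 120 N, or if a joint passes its speed limit or range.

## Working session

There is one attempt and no reset: what is moved stays moved. The work goes in short steps, Python scripts to look and compute and a tool call to move; the robot and the scene stay as the last step left them, time stands still between calls to the robot, and variables do not carry over. Pictures are saved under pics/ and viewed, at most 14 in all, crops included, and the job is handed in when it is done.

Besides the shell and the picture viewer there is one more tool, called after "Emit:" by a JSON object that holds its "op" and its "data", one argument or row to a line. jog_arm: Moves the arm, as the interface text tells. Its arguments: {"type":"object","properties":{"series":{"type":"string"},"grip_force":{"type":"number"}},"required":["series"]}

```bash
mkdir -p pics; cat > h.py <<'E'
import numpy as np, cv2
from cell import telemetry, viewer, arm
from scipy.spatial.transform import Rotation as R
def grab(n):
    f=viewer.grab_frame(n); return f
def rot(f):
    r=np.array(f["rotation"],float)
    return r if r.shape==(3,3) else R.from_quat(r).as_matrix()
def rays(f,uv):
    uv=np.atleast_2d(np.array(uv,float)); K=np.array(f["camera_matrix"],float)
    d=np.c_[(uv[:,0]-K[0,2])/K[0,0],(uv[:,1]-K[1,2])/K[1,1]]; s=d.copy()
    for _ in range(20): s=d/(1+f["k1"]*(s**2).sum(1,keepdims=True))
    return np.c_[s,np.ones(len(s))]
def onplane(f,uv,z):
    d=rays(f,uv)@rot(f).T; o=np.array(f["xyz"]); return o+d*((z-o[2])/d[:,2])[:,None]
def cloud(f):
    h,w=f["z_map"].shape; u,v=np.meshgrid(np.arange(w),np.arange(h))
    r=rays(f,np.c_[u.ravel(),v.ravel()])*f["z_map"].reshape(-1,1)
    return (r@rot(f).T+np.array(f["xyz"])).reshape(h,w,3)
def save(f,n): cv2.imwrite(f"pics/{n}.png",f["pixels"])
E
python3 - <<'E'
from h import *
for n in("scene","side","wrist"):
    f=grab(n); save(f,n+"0"); print(n,f["xyz"],rot(f).round(3).tolist(),f["k1"],np.array(f["camera_matrix"]).tolist())
    if n!="wrist":
        P=cloud(f); np.save(n+".npy",P)
s=telemetry.get_state(); print(s, arm.tip_extent)
E
```

```text
scene [ 1.13575543 -1.02587335  0.85846235] [[0.848, 0.311, -0.429], [0.529, -0.462, 0.712], [0.023, -0.831, -0.556]] -0.1186506775192847 [[487.2388435105031, 0.0, 320.208721821917], [0.0, 487.2388435105031, 197.76423977698417], [0.0, 0.0, 1.0]]
side [0.09649443 0.7826506  1.07269185] [[-0.887, -0.347, 0.305], [-0.462, 0.651, -0.602], [0.011, -0.675, -0.738]] -0.030094314003222326 [[507.90428349453526, 0.0, 315.6038629289362], [0.0, 507.90428349453526, 198.1661398505348], [0.0, 0.0, 1.0]]
wrist [ 0.08963751 -0.54811587  0.37260147] [[-0.295, 0.913, 0.281], [0.955, 0.282, 0.087], [0.0, 0.295, -0.956]] -0.06177615845045742 [[343.79092209318156, 0.0, 316.6994622830152], [0.0, 343.79092209318156, 199.2497795752823], [0.0, 0.0, 1.0]]
{'clock': 0.15, 'joints': array([-9.86348414e-01,  2.55565963e-01,  1.07318145e-01, -3.33200451e-04,
       -1.42388261e+00, -2.84616270e-01]), 'qd': array([-0.00106973, -0.00241005,  0.00206183, -0.00020538, -0.00096504,
       -0.00102442]), 'tau': array([-4.95599261e-05, -3.86942160e+01,  2.38079220e+01,  5.36666930e+00,
       -4.61487245e-03, -7.79951165e-06]), 'ee_pos': array([ 0.16242658, -0.5251959 ,  0.30323693]), 'tool_rot': array([-1.49330640e-01,  9.88787079e-01,  6.74434669e-04, -1.31344565e-04]), 'force': array([ 0.1335863 , -0.81726407,  0.07031063]), 'ft_torque': array([ 0.05604282,  0.02966611, -0.04141301]), 'grasp_force': 0.0, 'gripper_width': 0.08548057930837748} 0.0726
```

View pics/scene0.png

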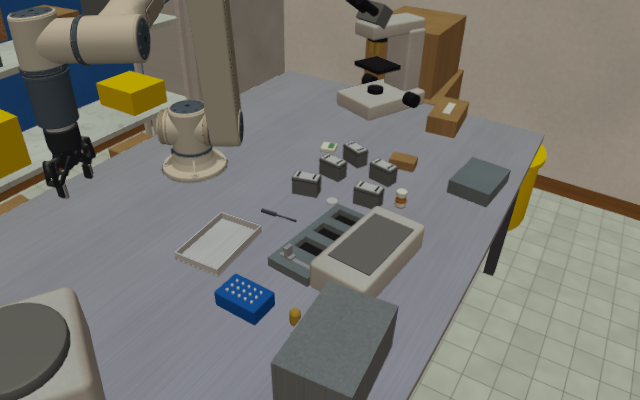

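View pics/side0.png

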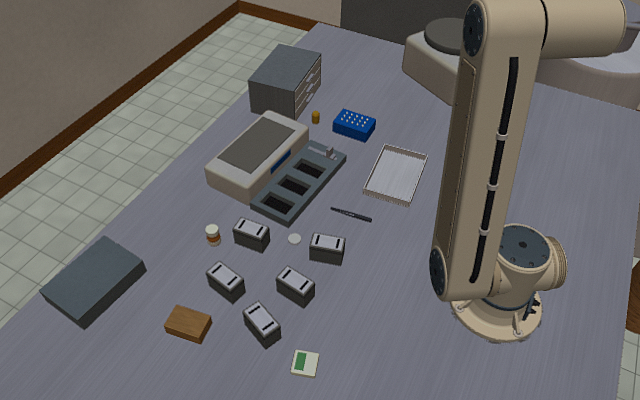

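The scene view shows five magazines, with tops at about (306,177), (333,160), (355,148), (383,167) and (369,187). The deck is at (320,240), the tab at (290,250), and the tray at (218,243). The side view shows the same magazines at (252,229), (328,242), (226,277), (296,283) and (262,318), the bays at (283,188), the tab at (330,152), and the tray at (396,174).

```bash
cat > m.py <<'E'
from h import *
def tops(n,seeds,f=None):
    f=f or grab(n); P=cloud(f); out=[]
    g=f["pixels"].astype(int); br=((g.min(2)>120)&(g.max(2)-g.min(2)<40)).astype(np.uint8)
    for (u,v) in seeds:
        z=P[v-6:v+7,u-8:u+9,2]; z=np.median(z[z>0.045]) if (z>0.045).any() else np.nan
        m=((abs(P[...,2]-z)<0.006)).astype(np.uint8)
        w=np.zeros_like(m); cv2.circle(w,(u,v),34,1,-1); m&=w
        k,l=cv2.connectedComponents(m); c=[(l==i).sum() for i in range(1,k)]; 
        i=1+int(np.argmax(c)); vv,uu=np.nonzero(l==i)
        xy=onplane(f,np.c_[uu,vv],z)[:,:2]
        r=cv2.minAreaRect((xy*1000).astype(np.float32))
        a=r[2]; s=r[1]
        if s[0]<s[1]: a+=90
        a=(a+90)%180-90
        out.append((np.array(r[0])/1000,z,sorted(np.round(s,0)),a))
    return out
E
python3 - <<'E'
from m import *
for n,s in (("side",[(252,229),(328,242),(226,277),(296,283),(262,318)]),("scene",[(369,187),(306,177),(383,167),(333,160),(355,148)])):
    for o in tops(n,s): print(n,o[0].round(4),round(float(o[1]),4),o[2],round(o[3],1))
Ps=np.load("side.npy")
# deck top, tray rim, tab from side cloud
roi=lambda P,b:P.reshape(-1,3)[(np.all(P.reshape(-1,3)>b[0],1)&np.all(P.reshape(-1,3)<b[1],1))]
for n,uv in dict(bay1=(270,205),bay2=(295,185),bay3=(307,170),tab=(330,152),tray=(396,174),deck=(253,205),oil=(212,230),dish=(294,239),twz=(350,213),tip=(355,122),timer=(306,362),box=(188,322)).items(): print(n,Ps[uv[1],uv[0]].round(3))
E
```

```text
side [0.6133 0.1293] 0.061 [np.float64(50.0), np.float64(85.0)] 3.4
side [0.4194 0.0779] 0.0608 [np.float64(52.0), np.float64(84.0)] 14.0
side [0.59 0.28] 0.0614 [np.float64(47.0), np.float64(86.0)] -10.0
side [0.4359 0.2129] 0.0612 [np.float64(48.0), np.float64(86.0)] -8.3
side [0.4552 0.3352] 0.0626 [np.float64(48.0), np.float64(86.0)] -22.7
scene [0.617  0.1204] 0.0652 [np.float64(55.0), np.float64(85.0)] 4.4
scene [0.4228 0.0694] 0.0639 [np.float64(58.0), np.float64(86.0)] 16.0
scene [0.6171 0.1197] 0.0642 [np.float64(59.0), np.float64(86.0)] 4.4
scene [0.4405 0.2056] 0.0649 [np.float64(56.0), np.float64(89.0)] -11.1
scene [0.4406 0.2053] 0.0651 [np.float64(56.0), np.float64(89.0)] -11.1
bay1 [ 0.639 -0.006  0.004]
bay2 [ 0.615 -0.108  0.004]
bay3 [ 0.61  -0.173  0.011]
tab [ 0.566 -0.235  0.053]
tray [ 0.372 -0.296 -0.002]
deck [0.672 0.028 0.021]
oil [0.702 0.174 0.053]
dish [0.52  0.069 0.006]
twz [ 0.427 -0.084  0.005]
tip [ 0.562 -0.408  0.044]
timer [0.328 0.36  0.017]
box [0.604 0.409 0.037]
```

```bash
python3 - <<'E'
from h import *
# deck outline: points at z .022-.034 in region; 
for n in("side","scene"):
    P=np.load(n+".npy").reshape(-1,3)
    m=(abs(P[:,2]-0.028)<0.004)&(P[:,0]>0.3)&(P[:,0]<0.8)&(P[:,1]>-0.35)&(P[:,1]<0.2)
    Q=P[m]; print(n,len(Q),Q.min(0),Q.max(0))
    im=np.zeros((600,600),np.uint8); im[((Q[:,0]-.3)/0.001).astype(int).clip(0,599),((Q[:,1]+.4)/.001).astype(int).clip(0,599)]=255
    im=cv2.morphologyEx(im,cv2.MORPH_CLOSE,np.ones((5,5)))
    cv2.imwrite(f"pics/deck_{n}.png",im)
a=cv2.imread("pics/deck_side.png",0);b=cv2.imread("pics/deck_scene.png",0)
cv2.imwrite("pics/deck.png",np.dstack([a,b,b*0])[::-1,::-1][:600])
E
```

```text
side 2285 [ 0.30000698 -0.34982332  0.02400009] [0.79871004 0.19783082 0.03199863]
scene 2005 [ 0.30021621 -0.34944104  0.0240036 ] [0.72066323 0.19681225 0.0319977 ]
```

View pics/deck.png

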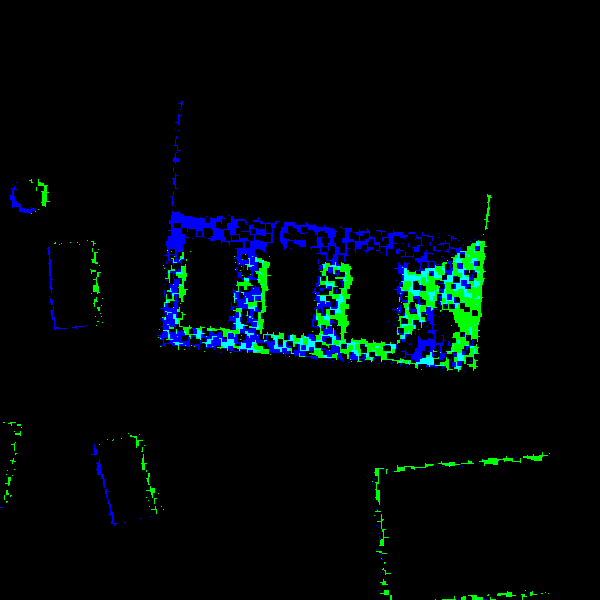

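The deck plot shows the deck's near edge running from (162,346) to (473,370), so its yaw is about -4.4°. The tray corner is at (378,468), with a yaw of about +4°. I'll start moving and take wrist views on the way.

Emit:
{"op": "jog_arm", "data": {
  "series": "-1 0 0 0 0 0 0.191;-1 0 0 0 0 0 0.191;-1 0 0 0 0 0 0.191"
}}

```text
clock: 0.55
ee_pos: [0.1625, -0.5254, 0.3037]
tool_rot: [0.001, 1.0, 0.0, -0.0]
force: [-0.5, -0.8, -0.5]
gripper_width: 0.0853
grasp_force: 0.0
```

Emit:
{"op": "jog_arm", "data": {
  "series": "-1 -0.45 0.87 0 0 0 0;-1 -0.45 0.87 0 0 0 0;-1 -0.45 0.87 0 0 0 0;-1 -0.45 0.87 0 0 0 0"
}}

```text
clock: 0.95
ee_pos: [0.2173, -0.4193, 0.3045]
tool_rot: [-0.004, 1.0, -0.0, 0.001]
force: [-0.3, -0.6, 0.6]
gripper_width: 0.085
grasp_force: 0.0
```

Emit:
{"op": "jog_arm", "data": {
  "series": "-1 -0.45 0.87 0 0 0 0;-1 -0.45 0.87 0 0 0 0;-1 -0.45 0.87 0 0 0 0;-1 -0.45 0.87 0 0 0 0;-1 -0.45 0.87 0 0 0 0"
}}

```text
clock: 1.45
ee_pos: [0.2706, -0.317, 0.304]
tool_rot: [-0.001, 1.0, -0.0, 0.0]
force: [0.0, -0.4, 0.6]
gripper_width: 0.0853
grasp_force: 0.0
```

```bash
python3 - <<'E'
from h import *
import pickle
f=grab("wrist"); save(f,"w1"); pickle.dump(dict(f),open("w1.pkl","wb"))
E
```

Emit:
{"op": "jog_arm", "data": {
  "series": "-1 -0.45 0.87 0 0 0 0;-1 -0.45 0.87 0 0 0 0;-1 -0.45 0.87 0 0 0 0;-1 -0.45 0.87 0 0 0 0"
}}

```text
clock: 1.9
ee_pos: [0.3252, -0.2117, 0.3038]
tool_rot: [-0.001, 1.0, 0.0, -0.0]
force: [-0.4, -0.4, 0.0]
gripper_width: 0.0853
grasp_force: 0.0
```

Emit:
{"op": "jog_arm", "data": {
  "series": "-1 -0.45 0.87 0 0 0 0;-1 -0.45 0.87 0 0 0 0;-1 -0.45 0.87 0 0 0 0;-1 -0.45 0.87 0 0 0 0;-1 -0.45 0.87 0 0 0 0;-1 -0.45 0.87 0 0 0 0"
}}

```text
clock: 2.5
ee_pos: [0.3782, -0.1092, 0.3038]
tool_rot: [0.001, 1.0, -0.0, -0.0]
force: [0.4, 0.0, 0.3]
gripper_width: 0.0852
grasp_force: 0.0
```

```bash
python3 - <<'E'
from h import *
import pickle
f=grab("wrist"); save(f,"w2"); pickle.dump(dict(f),open("w2.pkl","wb"))
a=cv2.imread("pics/w1.png");b=cv2.imread("pics/w2.png")
s=telemetry.get_state(); print(s["clock"],s["ee_pos"],s["tool_rot"],f["xyz"])
E
```

```text
2.55 [ 0.37819173 -0.10913174  0.30387204] [ 1.05178992e-03  9.99999432e-01 -1.27557723e-04 -1.11862441e-04] [ 0.30210083 -0.10964419  0.37334086]
```

View pics/w1.png

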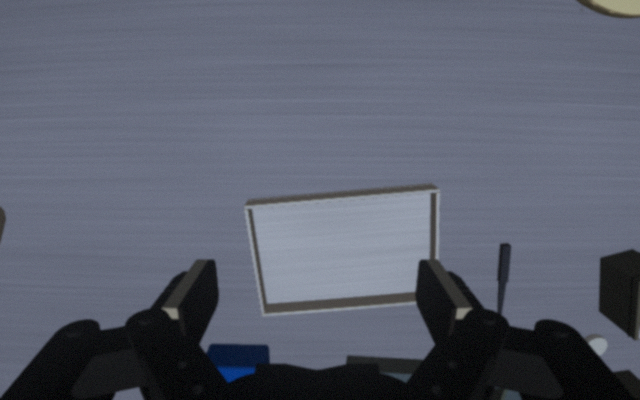

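View pics/w2.png

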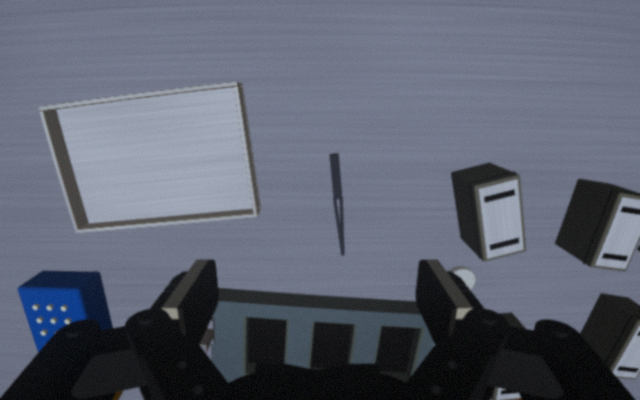

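w1 shows the tray whole, with outer corners at (246,203), (438,187) and (264,314). w2 shows the tray again at (40,108), (240,83), (78,232) and (258,214), the bays' mouths at (267,340), (333,345) and (400,350) partly hidden by the fingers, and magazine tops at (500,216) and (620,232).

Emit:
{"op": "jog_arm", "data": {
  "series": "-1 -0.72 0.54 0 0 0 0;-1 -0.72 0.54 0 0 0 0;-1 -0.72 0.54 0 0 0 0;-1 -0.72 0.54 0 0 0 0"
}}

```text
clock: 2.95
ee_pos: [0.4657, -0.0433, 0.3031]
tool_rot: [0.0, 1.0, -0.0, -0.001]
force: [-0.3, 0.1, 0.7]
gripper_width: 0.0857
grasp_force: 0.0
```

Emit:
{"op": "jog_arm", "data": {
  "series": "-1 -0.72 0.54 0 0 0 0;-1 -0.72 0.54 0 0 0 0;-1 -0.72 0.54 0 0 0 0;-1 -0.72 0.54 0 0 0 0;-1 -0.72 0.54 0 0 0 0;-1 -0.72 0.54 0 0 0 0"
}}

```text
clock: 3.55
ee_pos: [0.5504, 0.0204, 0.3047]
tool_rot: [0.001, 1.0, 0.0, 0.0]
force: [0.5, -0.4, -0.3]
gripper_width: 0.0854
grasp_force: 0.0
```

```bash
python3 - <<'E'
from h import *
import pickle
f=grab("wrist"); save(f,"w3"); pickle.dump(dict(f),open("w3.pkl","wb"))
s=telemetry.get_state(); print(s["clock"],s["ee_pos"],s["tool_rot"],f["xyz"])
P=cloud(f)
a=pickle.load(open("w1.pkl","rb"));b=pickle.load(open("w2.pkl","rb"))
def tri(u,v):
    A=[];B=[]
    d1=(rays(a,u)@rot(a).T)[0];d2=(rays(b,v)@rot(b).T)[0]
    o1,o2=np.array(a["xyz"]),np.array(b["xyz"])
    t=np.linalg.lstsq(np.c_[d1,-d2],o2-o1,rcond=None)[0]
    return (o1+d1*t[0]+o2+d2*t[1])/2, np.linalg.norm(o1+d1*t[0]-o2-d2*t[1])
C=[]
for u,v in(((246,203),(40,108)),((438,187),(240,83)),((264,314),(78,232))):
    p,e=tri(u,v); C.append(p); print(p.round(4),round(e,4))
print("tray mid",((C[1]+C[2])/2).round(4), "yaw",np.degrees(np.arctan2(*( -(C[1]-C[0])[:2]*[1,-1]))) )
print("z floor tray", cloud(a)[240,330], cloud(b)[160,150])
E
```

```text
3.6 [0.55051921 0.02053749 0.30472843] [6.57501094e-04 9.99999624e-01 1.24970535e-04 5.50993359e-04] [0.47421847 0.01986222 0.37412618]
[ 0.3092 -0.3952  0.0227] 0.0041
[ 0.291  -0.1866  0.0154] 0.0005
[ 0.4479 -0.3815  0.0232] 0.0015
tray mid [ 0.3694 -0.284   0.0193] yaw 5.001238561568395
z floor tray [ 0.35872614 -0.30249701  0.00320537] [ 0.37035633 -0.29438469  0.00410608]
```

View pics/w3.png

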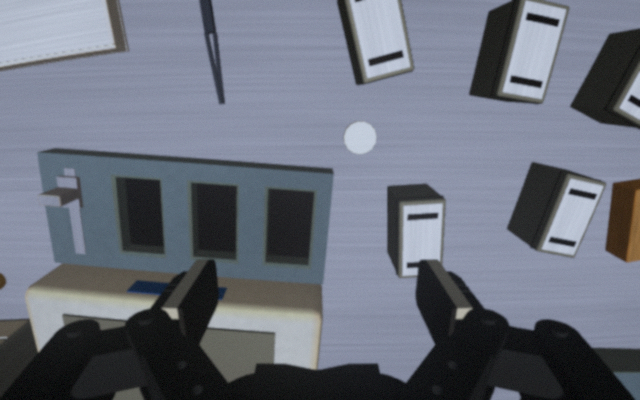

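w3 shows the three bay mouths at (140,215), (214,221) and (289,226), the tab at (65,185), and magazine tops at (420,237), (378,35), (530,50) and (570,212), with a fifth cut off at the right edge. The dish is at (360,137).

```bash
python3 - <<'E'
from h import *
import pickle
f=pickle.load(open("w3.pkl","rb")); P=cloud(f); g=f["pixels"].astype(int); hsv=cv2.cvtColor(f["pixels"],cv2.COLOR_BGR2HSV)
print("deck z",np.median(P[160:168,130:320,2]), P[170:178,120:300,2].mean(),"pix",f["pixels"][200,176],f["pixels"][235,420],f["pixels"][225,290],hsv[200,176])
def rect(m,z,lo):
    cs,_=cv2.findContours(m,cv2.RETR_EXTERNAL,cv2.CHAIN_APPROX_NONE)
    for c in cs:
        if cv2.contourArea(c)<lo: continue
        c=cv2.convexHull(c)[:,0,:]
        xy=onplane(f,c,z)[:,:2]; r=cv2.minAreaRect((xy*1000).astype(np.float32)); a=r[2]; s=r[1]
        if s[0]<s[1]:a+=90
        a=(a+90)%180-90
        print(c.mean(0).round(),np.round(r[0],1),np.round(s,1),round(a,1))
# bay mouths: not deck-top colour, within deck
zd=0.028
m=(g.max(2)<85).astype(np.uint8); w=np.zeros_like(m); w[165:275,100:325]=1
print("bays"); 
dk=(abs(f["pixels"].astype(int)-f["pixels"][200,176].astype(int)).max(2)<22).astype(np.uint8)
hole=((1-dk)&w); hole=cv2.morphologyEx(hole,cv2.MORPH_OPEN,np.ones((3,3),np.uint8)); rect(hole,zd,1500)
print("dark"); rect(m&w,zd,1500)
print("tops")
b=((g.min(2)>165)).astype(np.uint8); b[:, :335]=0; b=cv2.morphologyEx(b,cv2.MORPH_CLOSE,np.ones((17,17),np.uint8)); rect(b,0.062,1200)
for u,v in((410,237),(378,40),(530,50),(570,212)): print(P[v,u].round(3))
print("tab",[P[v,u].round(3).tolist() for u,v in((67,183),(60,190),(68,172),(55,198))])
cv2.imwrite("pics/c3.png",cv2.resize(f["pixels"][140:290,20:340],None,fx=2.4,fy=2.4))
E
```

```text
deck z 0.01939510931704158 0.028719547370864885 pix [121 108  90] [210 192 185] [35 34 32] [103  65 121]
bays
[291. 226.] [614.3 -11.5] [53.5 90.7] -4.4
[213. 219.] [618.2 -99.9] [ 65.4 112.3] -5.4
[140. 217.] [ 601.1 -174.3] [53.2 89.5] -4.4
dark
[292. 227.] [614.  -11.4] [50.4 87.8] -4.6
[213. 210.] [621.  -95.6] [ 63.2 121.6] -15.5
[136. 214.] [ 600.8 -173.4] [50.1 87.3] -4.6
tops
[420. 228.] [613.8 123.5] [74.8 37.4] 3.9
[574. 218.] [590.7 275.3] [36.9 75.2] -11.4
[537.  58.] [433.4 208.2] [37.3 81.3] -7.7
[382.  53.] [425.8  73.3] [63.3 38.5] 13.9
[0.61  0.111 0.063]
[0.43  0.071 0.062]
[0.436 0.204 0.063]
[0.584 0.271 0.063]
tab [[0.561, -0.245, 0.034], [0.565, -0.245, 0.046], [0.55, -0.245, 0.029], [0.569, -0.238, 0.064]]
```

View pics/c3.png

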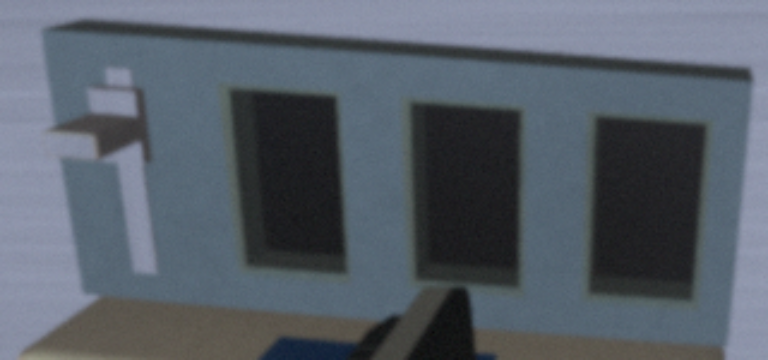

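The crop shows three clean bay mouths and the tab at its open end. Fitted centres are bay1 (0.614,-0.0115) and bay3 (0.601,-0.174). They are 163 mm apart (expected 164) with yaw -4.5°, which puts bay2 at (0.6076,-0.0928). I'll hover over the first magazine.

```bash
cat >> h.py <<'E'
def need(xyz,yaw):
    """jog numbers from measured TCP pose to world xyz, tool -x at yaw deg"""
    s=telemetry.get_state(); Rt=R.from_quat(s["tool_rot"]).as_matrix()
    y=np.radians(yaw); Rg=np.array([[-np.cos(y),-np.sin(y),0],[-np.sin(y),np.cos(y),0],[0,0,-1]]).T
    Rg=np.c_[[-np.cos(y),-np.sin(y),0],[-np.sin(y),np.cos(y),0],[0,0,-1]]
    d=Rt.T@(np.array(xyz)-s["ee_pos"])/0.12; a=R.from_matrix(Rt.T@Rg).as_rotvec()/(np.pi/2)
    print("ee",s["ee_pos"].round(4),"t",round(s["clock"],1),"F",np.round(s["force"],1),"w",round(s["gripper_width"],4),"| jog",d.round(3),a.round(3))
def hov(near,zt=0.062,cl=13):
    """measure magazine top nearest to world xy near, by wrist camera"""
    f=grab("wrist"); P=cloud(f); g=f["pixels"].astype(int)
    m=((g.min(2)>140)&(abs(P[...,2]-zt)<0.02)).astype(np.uint8)
    m=cv2.morphologyEx(m,cv2.MORPH_CLOSE,np.ones((cl,cl),np.uint8)); best=None
    for c in cv2.findContours(m,cv2.RETR_EXTERNAL,cv2.CHAIN_APPROX_NONE)[0]:
        if cv2.contourArea(c)<800: continue
        c=cv2.convexHull(c)[:,0,:]; xy=onplane(f,c,zt)[:,:2]; r=cv2.minAreaRect((xy*1000).astype(np.float32))
        a=r[2]+(90 if r[1][0]<r[1][1] else 0); a=(a+90)%180-90; p=np.array(r[0])/1000
        u,v=c.mean(0).astype(int); z=np.median(P[v-8:v+8,u-8:u+8,2]); d=np.hypot(*(p-near))
        edge=c[:,0].min()<3 or c[:,0].max()>636 or c[:,1].min()<3
        if best is None or d<best[0]: best=(d,p,np.round(r[1],1),a,z,(u,v),edge)
    print("top",best[1].round(4),"size",best[2],"yaw",round(best[3],1),"z",round(float(best[4]),4),best[5],"cut" if best[6] else ""); return f,best[1],best[3]
E
echo ok
```

```text
ok
```

Emit:
{"op": "jog_arm", "data": {
  "series": "-1 -0.53 0.855 0.66 0 0 -0.043;-1 -0.53 0.855 0.66 0 0 -0.043;-1 -0.53 0.855 0.66 0 0 -0.043;-1 -0.53 0.855 0.66 0 0 -0.043;-1 -0.53 0.855 0.66 0 0 -0.043;-1 -0.53 0.855 0.66 0 0 -0.043",
  "grip_force": 50
}}

```text
clock: 4.2
ee_pos: [0.615, 0.1233, 0.2263]
tool_rot: [-0.033, 0.999, 0.0, 0.001]
force: [0.2, 0.3, 0.2]
gripper_width: 0.0858
grasp_force: 0.0
```

```bash
python3 - <<'E'
from h import *
f,p,a=hov((.614,.124)); save(f,"w4"); need([*p,.105],a)
print(arm.tip_extent)
E
```

```text
top [0.6137 0.1235] size [76.6 38.6] yaw 3.6 z 0.0623 (np.int64(323), np.int64(204)) 
ee [0.615  0.1232 0.2266] t 4.2 F [ 0.8 -0.2  0.9] w 0.0854 | jog [0.014 0.002 1.013] [0.    0.002 0.003]
0.0726
```

View pics/w4.png

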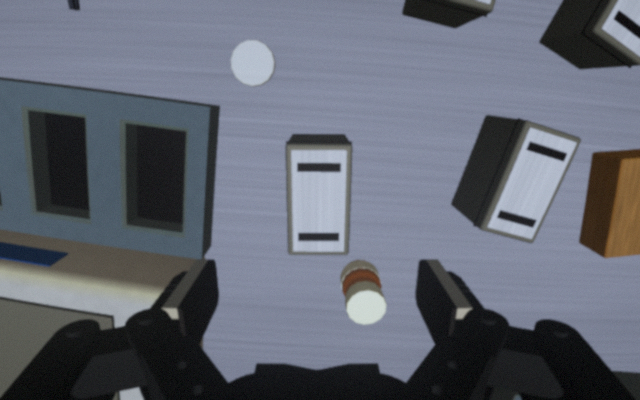

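w4 shows the first magazine centred at (319,200) between the fingers. The fit agrees with the side view, and the measured height is 62 mm. I'll grasp and lift to feel the weight.

Emit:
{"op": "jog_arm", "data": {
  "series": "-1 0.014 0 0.5 0 0 0;-1 0.014 0 1 0 0 0;-1 0.014 0 1 0 0 0;-1 0.014 0 1 0 0 0;1 0.014 0 1 0 0 0;1 0.014 0 1 0 0 0;1 0.014 0 1 0 0 0;1 0.014 0 1 0 0 0;1 0.014 0 1 0 0 0;1 0.014 0 1 0 0 0;1 0.014 0 1 0 0 0;1 0.014 0 1 0 0 0",
  "grip_force": 50
}}

```text
clock: 5.45
ee_pos: [0.6145, 0.1245, 0.1074]
tool_rot: [-0.034, 0.999, 0.001, 0.002]
force: [-1.2, -0.4, 6.2]
gripper_width: 0.0451
grasp_force: 53.0
```

Emit:
{"op": "jog_arm", "data": {
  "series": "1 0 0 -0.3 0 0 0;1 0 0 -0.7 0 0 0;1 0 0 -0.7 0 0 0;1 0 0 -0.7 0 0 0;1 0 0 -0.7 0 0 0;1 0 0 -0.7 0 0 0;1 0 0 -0.7 0 0 0;1 0 0 -0.7 0 0 0"
}}

```text
clock: 6.25
ee_pos: [0.6131, 0.124, 0.1878]
tool_rot: [-0.034, 0.999, -0.0, -0.001]
force: [0.2, -1.0, -3.9]
gripper_width: 0.0453
grasp_force: 53.4
```

```bash
python3 - <<'E'
from h import *
f=grab("wrist"); save(f,"w5"); need([.6142,-.0115,.20],-4.5)
E
```

```text
ee [0.6132 0.1241 0.1881] t 6.3 F [-0.8  0.4 -4.3] w 0.0455 | jog [ 0.068 -1.128 -0.099] [-0.    -0.001  0.093]
```

The force is about 4 N, so this one is full. It goes to bay1.

Emit:
{"op": "jog_arm", "data": {
  "series": "1 0.02 -0.8 -0.1 0 0 0;1 0.02 -0.8 -0.1 0 0 0;1 0.02 -0.8 -0.1 0 0 0;1 0.02 -0.8 -0.1 0 0 0"
}}

```text
clock: 6.7
ee_pos: [0.6174, 0.0269, 0.2007]
tool_rot: [-0.032, 0.999, 0.0, 0.0]
force: [-0.2, 1.2, -5.7]
gripper_width: 0.0453
grasp_force: 54.2
```

Emit:
{"op": "jog_arm", "data": {
  "series": "1 0.041 -0.328 0 0 0 0.093;1 0.041 -0.328 0 0 0 0.093;1 0.041 -0.328 0 0 0 0.093;1 0.041 -0.328 0 0 0 0.093;1 0.041 -0.328 0 0 0 0.093;1 0.041 -0.328 0 0 0 0.093"
}}

```text
clock: 7.3
ee_pos: [0.6152, -0.0106, 0.2006]
tool_rot: [0.039, 0.999, 0.0, -0.0]
force: [0.7, -0.4, -4.5]
gripper_width: 0.0452
grasp_force: 54.6
```

```bash
python3 - <<'E'
from h import *
need([.615,-.0115,.113],-4.5)
f=grab("wrist"); save(f,"w6")
E
```

```text
ee [ 0.6152 -0.0106  0.2006] t 7.3 F [ 0.7 -0.4 -4.5] w 0.0452 | jog [ 0.001 -0.008  0.73 ] [ 0.    -0.     0.001]
```

View pics/w6.png

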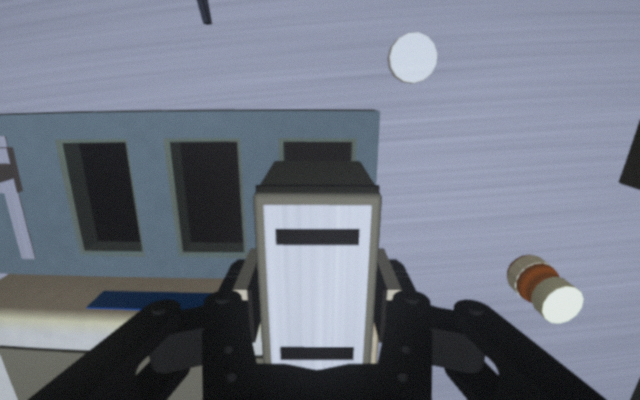

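w6 shows the magazine held straight at (318,275), with bay1's mouth right beneath it at (318,150). I'll lower it.

Emit:
{"op": "jog_arm", "data": {
  "series": "1 0 -0.008 0.3 0 0 0;1 0 -0.008 0.5 0 0 0;1 0 -0.008 0.58 0 0 0;1 0 -0.008 0.62 0 0 0;1 0 -0.008 0.66 0 0 0;1 0 -0.008 0.66 0 0 0"
}}

```text
clock: 7.95
ee_pos: [0.6205, -0.0122, 0.1272]
tool_rot: [0.038, 0.999, -0.0, 0.007]
force: [6.7, -1.0, 8.4]
gripper_width: 0.0452
grasp_force: 58.1
```

Emit:
{"op": "jog_arm", "data": {
  "series": "1 0 0 0.03 0 0 0;1 0 0 0.06 0 0 0;1 0 0 0.08 0 0 0;1 0 0 0.08 0 0 0"
}}

```text
clock: 8.35
ee_pos: [0.6242, -0.0124, 0.1211]
tool_rot: [0.037, 0.999, -0.0, 0.012]
force: [11.9, -2.4, 15.3]
gripper_width: 0.0451
grasp_force: 61.1
```

It touched the near edge and was pushed +x. I'll lift a little and re-measure the held magazine and the bay.

Emit:
{"op": "jog_arm", "data": {
  "series": "1 0 0 -0.3 0 0 0;1 0 0 -0.5 0 0 0;1 0 0 -0.5 0 0 0;1 0 0 -0.5 0 0 0;1 0 0 -0.5 0 0 0"
}}

```text
clock: 8.85
ee_pos: [0.6142, -0.0122, 0.1702]
tool_rot: [0.039, 0.999, -0.0, -0.002]
force: [1.1, -0.0, -4.3]
gripper_width: 0.0454
grasp_force: 58.4
```

```bash
python3 - <<'E'
from h import *
need([.615,-.0115,.113],-4.5)
s=telemetry.get_state(); f=grab("wrist"); save(f,"w7")
P=cloud(f); print("held top z",np.median(P[240:300,300:340,2]), P[260,318])
g=f["pixels"]; cv2.imwrite("pics/w67.png",np.hstack([cv2.resize(cv2.imread("pics/w6.png")[100:400,180:460],None,fx=1.4,fy=1.4),cv2.resize(g[100:400,180:460],None,fx=1.4,fy=1.4)]))
E
```

```text
ee [ 0.6142 -0.0122  0.1702] t 8.8 F [ 1.1 -0.  -4.3] w 0.0454 | jog [-0.008  0.007  0.477] [-0.    -0.002 -0.   ]
held top z 0.13143231499915162 [ 0.59260445 -0.01097351  0.13354576]
```

View pics/w67.png

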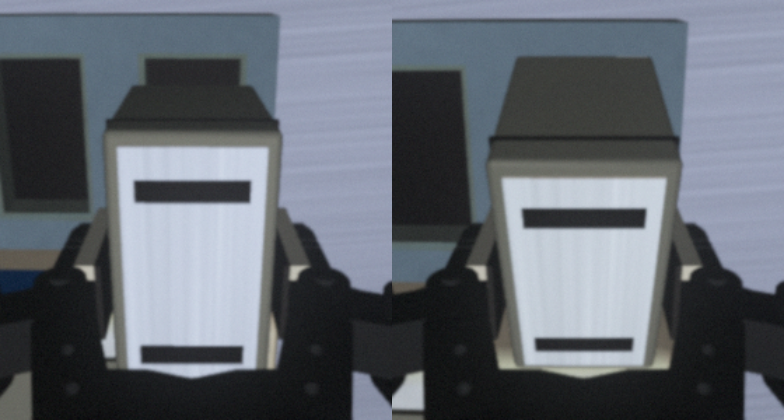

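```bash
cat >> h.py <<'E'
def held():
    """pose of held magazine's top label in tool frame: centre, tilt about tool y"""
    s=telemetry.get_state(); f=grab("wrist"); P=cloud(f); g=f["pixels"].astype(int)
    Rt=R.from_quat(s["tool_rot"]).as_matrix(); T=(P-s["ee_pos"])@Rt
    m=(g.min(2)>140)&(T[...,2]>0.015)&(T[...,2]<0.075)&(abs(T[...,1])<0.03)&(abs(T[...,0])<0.06)
    m=cv2.erode(m.astype(np.uint8),np.ones((3,3)))>0
    Q=T[m]; A=np.c_[Q[:,:2],np.ones(len(Q))]
    for _ in range(3):
        c=np.linalg.lstsq(A,Q[:,2],rcond=None)[0]; k=abs(A@c-Q[:,2])<0.004; A,Q=A[k],Q[k]
    print("held n",len(Q),"x",np.percentile(Q[:,0],[1,99]).round(4),"y",np.percentile(Q[:,1],[1,99]).round(4),"z0",c[2].round(4),"slope x,y deg",np.degrees(c[:2]).round(1)); return f
E
python3 - <<'E'
from h import *
f=held()
P=cloud(f)
for v in range(150,300,15): print(v,P[v,318].round(4), f["pixels"][v,318])
E
```

```text
held n 10618 x [-0.0372  0.0343] y [-0.0193  0.0176] z0 0.0437 slope x,y deg [-16.6   0.1]
150 [ 0.5618 -0.0086  0.0893] [59 62 60]
165 [ 0.5657 -0.0089  0.1033] [60 62 60]
180 [ 0.569  -0.0092  0.115 ] [60 64 62]
195 [ 0.5721 -0.0094  0.1245] [53 58 57]
210 [ 0.575  -0.0097  0.1322] [63 68 66]
225 [ 0.5786 -0.01    0.1365] [111 117 118]
240 [ 0.5846 -0.0104  0.1348] [219 209 199]
255 [ 0.5904 -0.0109  0.1341] [44 42 39]
270 [ 0.5976 -0.0115  0.1312] [217 208 199]
285 [ 0.6048 -0.012   0.1293] [222 209 202]
```

The held magazine is pitched 16.6°. Re-reading w6's near rim puts bay1 nearer x = 0.617. I'll press the magazine flat on free bench, regrip it firmly and retry.

Emit:
{"op": "jog_arm", "data": {
  "series": "1 0.08 0.5 0 0 0 0;1 0.08 1 0 0 0 0;1 0.08 1 0 0 0 0;1 0.08 1 0 0 0 0;1 0.08 1 0.2 0 0 0;1 0.08 1 0.35 0 0 0;1 0.08 1 0.42 0 0 0;1 0.08 1 0.48 0 0 0;1 0.08 1 0.52 0 0 0;1 0.08 1 0.52 0 0 0",
  "grip_force": 25
}}

```text
clock: 9.95
ee_pos: [0.6142, 0.1071, 0.1151]
tool_rot: [0.039, 0.999, -0.001, 0.0]
force: [-17.2, 0.2, 27.5]
gripper_width: 0.0452
grasp_force: 62.0
```

Emit:
{"op": "jog_arm", "data": {
  "series": "-1 0 0 0 0 0 0;-1 0 0 0 0 0 0;-1 0 0 0 0 0 0;-1 0 0 0 0 0 0;-1 0 0 0 0 0 0;-1 0 0 -0.5 0 0 0;-1 0 0 -1 0 0 0;-1 0 0 -1 0 0 0;-1 0 0 -1 0 0 0;-1 0 0 -1 0 0 0;-1 0 0 -1 0 0 0"
}}

```text
clock: 11.05
ee_pos: [0.6143, 0.1079, 0.2278]
tool_rot: [0.039, 0.999, -0.0, -0.001]
force: [-0.6, -0.3, -0.1]
gripper_width: 0.0855
grasp_force: 0.0
```

```bash
python3 - <<'E'
from h import *
f,p,a=hov((.614,.108)); save(f,"w8"); need([*p,.107],a)
E
```

```text
top [0.6015 0.1077] size [38.8 76.5] yaw -4.8 z 0.0624 (np.int64(316), np.int64(186)) 
ee [0.6143 0.1078 0.2276] t 11.1 F [0.7 1.1 0.5] w 0.0856 | jog [ 0.103 -0.008  1.006] [-0.001 -0.002  0.003]
```

Emit:
{"op": "jog_arm", "data": {
  "series": "-1 0.1 0 0.5 0 0 0;-1 0.1 0 1 0 0 0;-1 0.1 0 1 0 0 0;-1 0.1 0 1 0 0 0;-1 0.1 0 1 0 0 0;1 0.1 0 1 0 0 0;1 0.1 0 1 0 0 0;1 0.1 0 1 0 0 0;1 0.1 0 1 0 0 0;1 0.1 0 1 0 0 0;1 0.1 0 1 0 0 0;1 0.1 0 1 0 0 0;1 0.1 0 0.6 0 0 0;1 0.1 0 0.25 0 0 0;1 0.1 0 0.25 0 0 0;1 0.1 0 0.25 0 0 0",
  "grip_force": 110
}}

```text
clock: 12.7
ee_pos: [0.6027, 0.1092, 0.1998]
tool_rot: [0.04, 0.999, 0.001, 0.0]
force: [-0.4, -0.7, -5.6]
gripper_width: 0.044
grasp_force: 114.7
```

Emit:
{"op": "jog_arm", "data": {
  "series": "1 -0.216 -0.977 0 0 0 0;1 -0.216 -0.977 0 0 0 0;1 -0.216 -0.977 0 0 0 0;1 -0.216 -0.977 0 0 0 0;1 -0.216 -0.977 0 0 0 0;1 -0.216 -0.977 0 0 0 0;1 -0.216 -0.977 0 0 0 0"
}}

```text
clock: 13.4
ee_pos: [0.6193, -0.0089, 0.1988]
tool_rot: [0.039, 0.999, 0.0, -0.001]
force: [0.1, 0.2, -3.0]
gripper_width: 0.0441
grasp_force: 114.7
```

```bash
python3 - <<'E'
from h import *
f=held(); save(f,"w9"); need([.618,-.0115,.131],-4.5)
# near rim of bay1 in image -> x
g=cv2.cvtColor(f["pixels"],cv2.COLOR_BGR2GRAY)
for u in(305,318,331): print(u,[(v,int(g[v,u])) for v in range(130,165,1)])
for v in (138,140,142,144,146): print(v,onplane(f,[(318,v)],.028).round(4))
E
```

```text
held n 12742 x [-0.034   0.0396] y [-0.0193  0.0178] z0 0.0492 slope x,y deg [-0.2  0.5]
ee [ 0.6194 -0.0089  0.1991] t 13.4 F [ 0.2  0.6 -3.8] w 0.044 | jog [ 0.009 -0.022  0.567] [ 0.    -0.     0.001]
305 [(130, 103), (131, 106), (132, 103), (133, 105), (134, 100), (135, 97), (136, 79), (137, 59), (138, 46), (139, 40), (140, 41), (141, 39), (142, 38), (143, 42), (144, 40), (145, 44), (146, 44), (147, 39), (148, 43), (149, 42), (150, 42), (151, 40), (152, 42), (153, 39), (154, 41), (155, 42), (156, 41), (157, 44), (158, 48), (159, 43), (160, 44), (161, 47), (162, 41), (163, 46), (164, 45)]
318 [(130, 105), (131, 105), (132, 103), (133, 100), (134, 102), (135, 98), (136, 83), (137, 60), (138, 47), (139, 40), (140, 46), (141, 40), (142, 42), (143, 43), (144, 43), (145, 45), (146, 44), (147, 40), (148, 38), (149, 40), (150, 42), (151, 42), (152, 41), (153, 45), (154, 40), (155, 39), (156, 45), (157, 43), (158, 44), (159, 41), (160, 46), (161, 46), (162, 46), (163, 46), (164, 47)]
331 [(130, 105), (131, 104), (132, 103), (133, 103), (134, 103), (135, 99), (136, 89), (137, 61), (138, 45), (139, 42), (140, 40), (141, 38), (142, 39), (143, 41), (144, 42), (145, 43), (146, 41), (147, 43), (148, 42), (149, 39), (150, 41), (151, 39), (152, 45), (153, 44), (154, 41), (155, 43), (156, 38), (157, 45), (158, 40), (159, 46), (160, 48), (161, 44), (162, 48), (163, 49), (164, 49)]
138 [[ 0.5728 -0.0054  0.028 ]]
140 [[ 0.5742 -0.0055  0.028 ]]
142 [[ 0.5756 -0.0056  0.028 ]]
144 [[ 0.577  -0.0058  0.028 ]]
146 [[ 0.5784 -0.0059  0.028 ]]
```

Emit:
{"op": "jog_arm", "data": {
  "series": "1 0.009 -0.022 0.2 0 0 0;1 0.009 -0.022 0.4 0 0 0;1 0.009 -0.022 0.5 0 0 0;1 0.009 -0.022 0.54 0 0 0;1 0.009 -0.022 0.54 0 0 0;1 0.009 -0.022 0.54 0 0 0"
}}

```text
clock: 14.05
ee_pos: [0.6186, -0.0119, 0.1353]
tool_rot: [0.039, 0.999, 0.0, 0.0]
force: [-0.1, 3.0, -5.5]
gripper_width: 0.0437
grasp_force: 115.0
```

Emit:
{"op": "jog_arm", "data": {
  "series": "1 0 0 0.02 0 0 0;1 0 0 0.04 0 0 0;1 0 0 0.04 0 0 0"
}}

```text
clock: 14.35
ee_pos: [0.6188, -0.012, 0.1309]
tool_rot: [0.039, 0.999, 0.001, 0.001]
force: [-1.9, 4.7, -1.3]
gripper_width: 0.0437
grasp_force: 115.5
```

Emit:
{"op": "jog_arm", "data": {
  "series": "1 0 0.01 0.03 0 0 0;1 0 0.01 0.06 0 0 0;1 0 0.01 0.09 0 0 0;1 0 0.01 0.1 0 0 0;1 0 0.01 0.1 0 0 0"
}}

```text
clock: 14.85
ee_pos: [0.6184, -0.0116, 0.1176]
tool_rot: [0.039, 0.999, -0.0, -0.0]
force: [0.0, -0.5, -4.6]
gripper_width: 0.0438
grasp_force: 115.2
```

Emit:
{"op": "jog_arm", "data": {
  "series": "1 0 0 0.02 0 0 0;1 0 0 0.04 0 0 0;1 0 0 0.05 0 0 0;1 0 0 0.05 0 0 0"
}}

```text
clock: 15.25
ee_pos: [0.6184, -0.0117, 0.1174]
tool_rot: [0.039, 0.999, -0.0, 0.001]
force: [-14.8, 2.1, 27.3]
gripper_width: 0.0438
grasp_force: 119.1
```

The magazine is on the bay floor: a sharp 27 N stop at the expected height. I'll release and go up.

Emit:
{"op": "jog_arm", "data": {
  "series": "1 0 0 -0.05 0 0 0;-0.45 0 0 -0.05 0 0 0;-0.45 0 0 -0.05 0 0 0;-0.45 0 0 -0.05 0 0 0;-0.45 0 0 -0.05 0 0 0;-0.45 0 0 -0.05 0 0 0;-0.45 0 0 -0.5 0 0 0;-0.45 0 0 -0.9 0 0 0;-0.45 0 0 -0.9 0 0 0;-1 0 0 -0.9 0 0 0;-1 0 0 -0.9 0 0 0;-1 0 0 -0.9 0 0 0"
}}

```text
clock: 16.45
ee_pos: [0.6177, -0.0114, 0.2182]
tool_rot: [0.039, 0.999, -0.0, -0.002]
force: [0.1, -0.9, -0.2]
gripper_width: 0.0853
grasp_force: 0.0
```

```bash
python3 - <<'E'
from h import *
f,p,a=hov((.617,-.0115),.068); save(f,"w10")
need([.5905,.2765,.226],-10.7)
E
```

```text
top [ 0.6163 -0.0127] size [39.  76.9] yaw -4.5 z 0.0682 (np.int64(316), np.int64(198)) 
ee [ 0.6178 -0.0114  0.2183] t 16.5 F [ 0.1 -0.8  0.2] w 0.0854 | jog [ 0.416  2.374 -0.065] [-0.001 -0.002  0.069]
```

Bay1 is seated: top z is 68.2 mm and yaw is -4.5°. Next magazine.

Emit:
{"op": "jog_arm", "data": {
  "series": "-1 0.139 0.79 -0.03 0 0 0;-1 0.139 0.79 -0.03 0 0 0;-1 0.139 0.79 -0.03 0 0 0"
}}

```text
clock: 16.8
ee_pos: [0.6086, 0.0889, 0.2225]
tool_rot: [0.037, 0.999, 0.0, -0.001]
force: [-0.2, -0.4, -0.3]
gripper_width: 0.0853
grasp_force: 0.0
```

Emit:
{"op": "jog_arm", "data": {
  "series": "-1 0.139 0.79 -0.03 0 0 0;-1 0.139 0.79 -0.03 0 0 0;-1 0.139 0.79 -0.03 0 0 0"
}}

```text
clock: 17.1
ee_pos: [0.5993, 0.1847, 0.2259]
tool_rot: [0.037, 0.999, 0.0, -0.001]
force: [-0.5, -0.3, 0.5]
gripper_width: 0.0853
grasp_force: 0.0
```

Emit:
{"op": "jog_arm", "data": {
  "series": "-1 0.139 0.79 0 0 0 0.069;-1 0.139 0.79 0 0 0 0.069;-1 0.139 0.79 0 0 0 0.069;-1 0.139 0.79 0 0 0 0.069;-1 0.139 0.79 0 0 0 0.069;-1 0.139 0.79 0 0 0 0.069"
}}

```text
clock: 17.7
ee_pos: [0.5912, 0.2748, 0.227]
tool_rot: [0.094, 0.996, -0.0, -0.0]
force: [0.5, -0.1, -0.6]
gripper_width: 0.0856
grasp_force: 0.0
```

```bash
python3 - <<'E'
from h import *
f,p,a=hov((.5905,.2765)); save(f,"w11"); need([*p,.107],a)
E
```

```text
top [0.5907 0.2755] size [37.5 75.4] yaw -11.7 z 0.0623 (np.int64(324), np.int64(199)) 
ee [0.5912 0.2749 0.2271] t 17.8 F [ 0.5 -0.2  0.2] w 0.0851 | jog [0.005 0.005 1.001] [-0.   -0.    0.01]
```

Emit:
{"op": "jog_arm", "data": {
  "series": "-1 0.005 0.005 0.5 0 0 0.01;-1 0.005 0.005 1 0 0 0.01;-1 0.005 0.005 1 0 0 0.01;-1 0.005 0.005 1 0 0 0.01;-1 0.005 0.005 1 0 0 0.01;1 0.005 0.005 1 0 0 0.01;1 0.005 0.005 1 0 0 0.01;1 0.005 0.005 1 0 0 0.01;1 0.005 0.005 1 0 0 0.01;1 0.005 0.005 1 0 0 0.01;1 0.005 0.005 1 0 0 0.01;1 0.005 0.005 0.6 0 0 0.01;1 0.005 0.005 0.2 0 0 0.01;1 0.005 0.005 0.2 0 0 0.01;1 0.005 0.005 0.2 0 0 0.01;1 0.005 0.005 0.2 0 0 0.01;1 0.005 0.005 0.2 0 0 0.01"
}}

```text
clock: 19.45
ee_pos: [0.5897, 0.2765, 0.2014]
tool_rot: [0.101, 0.995, -0.001, -0.001]
force: [-0.4, -0.2, -1.8]
gripper_width: 0.0442
grasp_force: 112.6
```

```bash
python3 - <<'E'
from h import *
need([.612,-.0935,.205],-4.5); f=held()
need([.37,-.24,.205],5)
E
```

```text
ee [0.5897 0.2765 0.2014] t 19.4 F [-0.4 -0.2 -1.8] w 0.0442 | jog [-0.803 -2.983 -0.026] [-0.001 -0.002 -0.079]
held n 11761 x [-0.0324  0.037 ] y [-0.0191  0.0172] z0 0.0469 slope x,y deg [-0.2  0.4]
ee [0.5899 0.2765 0.2015] t 19.5 F [ 0.3 -0.6 -0.6] w 0.0439 | jog [ 0.928 -4.586 -0.018] [-0.001 -0.001 -0.185]
```

About 1.2 N, so this one is empty. It goes to the tray.

Emit:
{"op": "jog_arm", "data": {
  "series": "1 0.193 -0.917 0 0 0 0;1 0.193 -0.917 0 0 0 0;1 0.193 -0.917 0 0 0 0"
}}

```text
clock: 19.8
ee_pos: [0.5432, 0.1701, 0.2023]
tool_rot: [0.102, 0.995, -0.001, -0.001]
force: [0.6, -0.2, 0.0]
gripper_width: 0.0439
grasp_force: 112.8
```

Emit:
{"op": "jog_arm", "data": {
  "series": "1 0.193 -0.917 0 0 0 0;1 0.193 -0.917 0 0 0 0;1 0.193 -0.917 0 0 0 0"
}}

```text
clock: 20.1
ee_pos: [0.4984, 0.0673, 0.2027]
tool_rot: [0.102, 0.995, -0.001, -0.001]
force: [0.8, 0.5, -0.5]
gripper_width: 0.0441
grasp_force: 113.0
```

Emit:
{"op": "jog_arm", "data": {
  "series": "1 0.193 -0.917 0 0 0 0;1 0.193 -0.917 0 0 0 0;1 0.193 -0.917 0 0 0 0"
}}

```text
clock: 20.4
ee_pos: [0.4537, -0.0353, 0.2027]
tool_rot: [0.102, 0.995, -0.0, -0.001]
force: [0.5, 0.7, -1.9]
gripper_width: 0.0439
grasp_force: 113.0
```

Emit:
{"op": "jog_arm", "data": {
  "series": "1 0.193 -0.917 0 0 0 0;1 0.193 -0.917 0 0 0 0;1 0.193 -0.917 0 0 0 0"
}}

```text
clock: 20.7
ee_pos: [0.4093, -0.138, 0.2028]
tool_rot: [0.103, 0.995, -0.0, -0.001]
force: [1.0, 0.8, -1.3]
gripper_width: 0.0439
grasp_force: 113.1
```

Emit:
{"op": "jog_arm", "data": {
  "series": "1 0.193 -0.917 0 0 0 -0.185;1 0.193 -0.917 0 0 0 -0.185;1 0.193 -0.917 0 0 0 -0.185;1 0.193 -0.917 0 0 0 -0.185;1 0.193 -0.917 0 0 0 -0.185;1 0.193 -0.917 0 0 0 -0.185"
}}

```text
clock: 21.3
ee_pos: [0.3667, -0.2381, 0.2029]
tool_rot: [-0.044, 0.999, 0.0, -0.0]
force: [0.8, -0.4, -1.0]
gripper_width: 0.0438
grasp_force: 113.1
```

```bash
python3 - <<'E'
from h import *
need([.3655,-.241,.113],5); f=grab("wrist"); save(f,"w12")
E
```

```text
ee [ 0.3667 -0.2381  0.2029] t 21.3 F [ 0.8 -0.4 -1. ] w 0.0438 | jog [ 0.012 -0.023  0.749] [ 0. -0.  0.]
```

View pics/w12.png

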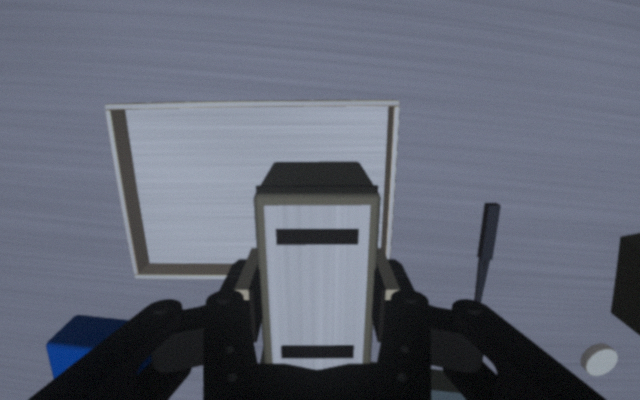

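w12 shows the tray's rim from (107,105) to (399,101). The held magazine at (318,280) is 44 mm left of the tray's middle and centred along x. I'll lower and release.

Emit:
{"op": "jog_arm", "data": {
  "series": "1 0.01 -0.02 0.3 0 0 0;1 0.01 -0.02 0.55 0 0 0;1 0.01 -0.02 0.68 0 0 0;1 0.01 -0.02 0.74 0 0 0;1 0.01 -0.02 0.74 0 0 0;1 0.01 -0.02 0.74 0 0 0"
}}

```text
clock: 21.95
ee_pos: [0.366, -0.241, 0.1149]
tool_rot: [-0.044, 0.999, -0.0, 0.001]
force: [0.4, -0.3, -0.9]
gripper_width: 0.0439
grasp_force: 113.0
```

Emit:
{"op": "jog_arm", "data": {
  "series": "-0.5 0 0 0 0 0 0;-0.5 0 0 0 0 0 0;-0.5 0 0 0 0 0 0;-0.5 0 0 0 0 0 0;-0.5 0 0 0 0 0 0;-0.5 0 0 -0.5 0 0 0;-1 0 0 -0.95 0 0 0;-1 0 0 -0.95 0 0 0;-1 0 0 -0.95 0 0 0"
}}

```text
clock: 22.85
ee_pos: [0.3664, -0.2417, 0.2311]
tool_rot: [-0.044, 0.999, -0.001, 0.003]
force: [-0.0, 0.2, -0.6]
gripper_width: 0.0853
grasp_force: 0.0
```

```bash
python3 - <<'E'
from h import *
f,p,a=hov((.366,-.241),.066); need([.424,.075,.226],14)
E
```

```text
top [ 0.3658 -0.2422] size [73.8 36.6] yaw 5.2 z 0.0663 (np.int64(315), np.int64(205)) 
ee [ 0.3655 -0.2413  0.229 ] t 22.9 F [-0.2 -0.  -1.2] w 0.0852 | jog [-0.716  2.583  0.026] [-0.     0.002 -0.1  ]
```

The empty magazine stands in the tray (z 66.3 mm). Next is the magazine at (0.424,0.075).

Emit:
{"op": "jog_arm", "data": {
  "series": "-1 -0.239 0.861 0 0 0 0;-1 -0.239 0.861 0 0 0 0;-1 -0.239 0.861 0 0 0 0"
}}

```text
clock: 23.2
ee_pos: [0.3844, -0.1325, 0.2268]
tool_rot: [-0.046, 0.999, 0.001, -0.001]
force: [0.7, -0.2, 0.6]
gripper_width: 0.0853
grasp_force: 0.0
```

Emit:
{"op": "jog_arm", "data": {
  "series": "-1 -0.239 0.861 0 0 0 0;-1 -0.239 0.861 0 0 0 0;-1 -0.239 0.861 0 0 0 0"
}}

```text
clock: 23.5
ee_pos: [0.4042, -0.027, 0.2269]
tool_rot: [-0.046, 0.999, 0.0, -0.001]
force: [-0.3, -1.2, -0.4]
gripper_width: 0.085
grasp_force: 0.0
```

Emit:
{"op": "jog_arm", "data": {
  "series": "-1 -0.239 0.861 0.02 0 0 -0.1;-1 -0.239 0.861 0.02 0 0 -0.1;-1 -0.239 0.861 0.02 0 0 -0.1;-1 -0.239 0.861 0.02 0 0 -0.1;-1 -0.239 0.861 0.02 0 0 -0.1;-1 -0.239 0.861 0.02 0 0 -0.1"
}}

```text
clock: 24.1
ee_pos: [0.4233, 0.0738, 0.2255]
tool_rot: [-0.121, 0.993, -0.0, -0.001]
force: [0.6, 0.6, 0.3]
gripper_width: 0.0852
grasp_force: 0.0
```

```bash
python3 - <<'E'
from h import *
f,p,a=hov((.424,.075)); save(f,"w13"); need([*p,.107],a)
E
```

```text
top [0.4197 0.0715] size [76.  37.9] yaw 14.8 z 0.0624 (np.int64(312), np.int64(196)) 
ee [0.4234 0.0738 0.2257] t 24.1 F [-0.1  0.5 -0.3] w 0.0852 | jog [ 0.034 -0.011  0.989] [-0.   -0.   -0.01]
```

Emit:
{"op": "jog_arm", "data": {
  "series": "-1 0.034 -0.011 0.5 0 0 -0.01;-1 0.034 -0.011 0.99 0 0 -0.01;-1 0.034 -0.011 0.99 0 0 -0.01;-1 0.034 -0.011 0.99 0 0 -0.01;-1 0.034 -0.011 0.99 0 0 -0.01;1 0.034 -0.011 0.99 0 0 -0.01;1 0.034 -0.011 0.99 0 0 -0.01;1 0.034 -0.011 0.99 0 0 -0.01;1 0.034 -0.011 0.99 0 0 -0.01;1 0.034 -0.011 0.99 0 0 -0.01;1 0.034 -0.011 0.99 0 0 -0.01;1 0.034 -0.011 0.6 0 0 -0.01;1 0.034 -0.011 0.2 0 0 -0.01;1 0.034 -0.011 0.2 0 0 -0.01;1 0.034 -0.011 0.2 0 0 -0.01;1 0.034 -0.011 0.2 0 0 -0.01;1 0.034 -0.011 0.2 0 0 -0.01"
}}

```text
clock: 25.85
ee_pos: [0.419, 0.0724, 0.2002]
tool_rot: [-0.13, 0.992, -0.0, -0.002]
force: [-0.5, 0.2, -4.0]
gripper_width: 0.0445
grasp_force: 115.6
```

```bash
python3 - <<'E'
from h import *
need([.612,-.0935,.205],-4.5); f=held()
need([.3725,-.331,.205],5)
E
```

```text
ee [0.419  0.0724 0.2002] t 25.9 F [-0.5  0.2 -4. ] w 0.0445 | jog [-1.198 -1.75  -0.044] [-0.001 -0.002  0.216]
held n 12047 x [-0.0317  0.0386] y [-0.0188  0.0178] z0 0.0465 slope x,y deg [-0.2  0.4]
ee [0.4192 0.0724 0.2004] t 25.9 F [ 0.  -0.8 -4.8] w 0.0442 | jog [ 1.242 -3.148 -0.032] [-0.001 -0.002  0.11 ]
```

Full (about 4 N), so it goes to bay2.

Emit:
{"op": "jog_arm", "data": {
  "series": "1 -0.599 -0.875 -0.022 0 0 0;1 -0.599 -0.875 -0.022 0 0 0;1 -0.599 -0.875 -0.022 0 0 0;1 -0.599 -0.875 -0.022 0 0 0"
}}

```text
clock: 26.3
ee_pos: [0.5184, -0.0123, 0.2028]
tool_rot: [-0.128, 0.992, -0.001, -0.001]
force: [-0.7, 0.3, -5.2]
gripper_width: 0.044
grasp_force: 115.6
```

Emit:
{"op": "jog_arm", "data": {
  "series": "1 -0.599 -0.875 -0.022 0 0 0.216;1 -0.599 -0.875 -0.022 0 0 0.216;1 -0.599 -0.875 -0.022 0 0 0.216;1 -0.599 -0.875 -0.022 0 0 0.216;1 -0.599 -0.875 -0.022 0 0 0.216;1 -0.599 -0.875 -0.022 0 0 0.216;1 -0.599 -0.875 -0.022 0 0 0.216"
}}

```text
clock: 27.0
ee_pos: [0.6124, -0.0923, 0.2071]
tool_rot: [0.039, 0.999, 0.0, -0.0]
force: [-0.0, 0.7, -4.2]
gripper_width: 0.044
grasp_force: 115.8
```

```bash
python3 - <<'E'
from h import *
f=held(); save(f,"w14"); need([.612,-.0935,.131],-4.5)
g=cv2.cvtColor(f["pixels"],cv2.COLOR_BGR2GRAY)
v=int(np.argmax(g[110:160,318]<65)+110); row=g[v+6,250:390]; d=np.nonzero(row<65)[0]+250
print(v,onplane(f,[(318,v),(d.min(),v+6),(d.max(),v+6)],.026).round(4))
E
```

```text
held n 12541 x [-0.0321  0.0386] y [-0.0193  0.0178] z0 0.0465 slope x,y deg [-0.2  0.3]
ee [ 0.6126 -0.0923  0.2074] t 27.1 F [-0.2 -0.2 -4.4] w 0.0439 | jog [ 0.004 -0.01   0.636] [ 0.    -0.     0.001]
136 [[ 0.5659 -0.0887  0.026 ]
 [ 0.5683 -0.1137  0.026 ]
 [ 0.572  -0.0666  0.026 ]]
```

Emit:
{"op": "jog_arm", "data": {
  "series": "1 0.01 -0.01 0.25 0 0 0;1 0.01 -0.01 0.5 0 0 0;1 0.01 -0.01 0.59 0 0 0;1 0.01 -0.01 0.62 0 0 0;1 0.01 -0.01 0.65 0 0 0;1 0.01 -0.01 0.68 0 0 0;1 0.01 -0.01 0.68 0 0 0"
}}

```text
clock: 27.75
ee_pos: [0.6115, -0.0937, 0.1266]
tool_rot: [0.039, 0.999, 0.0, 0.0]
force: [-3.3, 3.4, -2.8]
gripper_width: 0.0442
grasp_force: 116.1
```

Emit:
{"op": "jog_arm", "data": {
  "series": "1 0.01 0.01 0.03 0 0 0;1 0.01 0.01 0.06 0 0 0;1 0.01 0.01 0.09 0 0 0;1 0.01 0.01 0.12 0 0 0;1 0.01 0.01 0.14 0 0 0;1 0.01 0.01 0.14 0 0 0"
}}

```text
clock: 28.35
ee_pos: [0.6112, -0.0931, 0.1146]
tool_rot: [0.039, 0.999, -0.0, 0.002]
force: [-15.3, 3.8, 29.5]
gripper_width: 0.0442
grasp_force: 120.2
```

It's home. Release, rise and check.

Emit:
{"op": "jog_arm", "data": {
  "series": "1 0 0 -0.04 0 0 0;-0.45 0 0 -0.04 0 0 0;-0.45 0 0 -0.04 0 0 0;-0.45 0 0 -0.04 0 0 0;-0.45 0 0 -0.04 0 0 0;-0.45 0 0 -0.04 0 0 0;-0.45 0 0 -0.5 0 0 0;-0.45 0 0 -0.95 0 0 0;-0.45 0 0 -0.95 0 0 0;-1 0 0 -0.95 0 0 0;-1 0 0 -0.95 0 0 0"
}}

```text
clock: 29.45
ee_pos: [0.6103, -0.0927, 0.2218]
tool_rot: [0.04, 0.999, 0.0, -0.001]
force: [-0.2, -0.5, -1.1]
gripper_width: 0.0849
grasp_force: 0.0
```

```bash
python3 - <<'E'
from h import *
f,p,a=hov((.61,-.0944),.068)
need([.434,.208,.226],-8)
E
```

```text
top [ 0.6096 -0.0938] size [39.  76.7] yaw -4.7 z 0.0683 (np.int64(315), np.int64(198)) 
ee [ 0.61   -0.0928  0.2211] t 29.5 F [-0.1  0.3 -0.4] w 0.0853 | jog [ 1.66   2.383 -0.036] [ 0.    -0.002  0.039]
```

Emit:
{"op": "jog_arm", "data": {
  "series": "-1 0.553 0.795 -0.02 0 0 0;-1 0.553 0.795 -0.02 0 0 0;-1 0.553 0.795 -0.02 0 0 0"
}}

```text
clock: 29.8
ee_pos: [0.5496, 0.0098, 0.2236]
tool_rot: [0.038, 0.999, 0.0, -0.002]
force: [0.6, 0.6, -0.4]
gripper_width: 0.0856
grasp_force: 0.0
```

Emit:
{"op": "jog_arm", "data": {
  "series": "-1 0.553 0.795 -0.02 0 0 0;-1 0.553 0.795 -0.02 0 0 0;-1 0.553 0.795 -0.02 0 0 0"
}}

```text
clock: 30.1
ee_pos: [0.4912, 0.1101, 0.2264]
tool_rot: [0.038, 0.999, -0.0, -0.001]
force: [-0.2, -0.9, 0.3]
gripper_width: 0.0854
grasp_force: 0.0
```

Emit:
{"op": "jog_arm", "data": {
  "series": "-1 0.553 0.795 0 0 0 0.039;-1 0.553 0.795 0 0 0 0.039;-1 0.553 0.795 0 0 0 0.039;-1 0.553 0.795 0 0 0 0.039;-1 0.553 0.795 0 0 0 0.039;-1 0.553 0.795 0 0 0 0.039"
}}

```text
clock: 30.7
ee_pos: [0.435, 0.2072, 0.2269]
tool_rot: [0.07, 0.998, -0.001, -0.0]
force: [0.2, -0.9, -0.5]
gripper_width: 0.0855
grasp_force: 0.0
```

```bash
python3 - <<'E'
from h import *
f,p,a=hov((.434,.208)); save(f,"w15"); need([*p,.107],a)
E
```

```text
top [0.4363 0.208 ] size [37.6 74.9] yaw -8.2 z 0.0623 (np.int64(317), np.int64(207)) 
ee [0.4351 0.2071 0.2271] t 30.8 F [ 0.1 -0.3  0.7] w 0.0857 | jog [-0.009  0.009  1.001] [-0.001 -0.     0.001]
```

Emit:
{"op": "jog_arm", "data": {
  "series": "-1 -0.009 0.009 0.5 0 0 0;-1 -0.009 0.009 1 0 0 0;-1 -0.009 0.009 1 0 0 0;-1 -0.009 0.009 1 0 0 0;-1 -0.009 0.009 1 0 0 0;1 -0.009 0.009 1 0 0 0;1 -0.009 0.009 1 0 0 0;1 -0.009 0.009 1 0 0 0;1 -0.009 0.009 1 0 0 0;1 -0.009 0.009 1 0 0 0;1 -0.009 0.009 1 0 0 0;1 -0.009 0.009 0.6 0 0 0;1 -0.009 0.009 0.2 0 0 0;1 -0.009 0.009 0.2 0 0 0;1 -0.009 0.009 0.2 0 0 0;1 -0.009 0.009 0.2 0 0 0;1 -0.009 0.009 0.2 0 0 0"
}}

```text
clock: 32.45
ee_pos: [0.4353, 0.2086, 0.2023]
tool_rot: [0.07, 0.998, -0.001, -0.001]
force: [0.0, -0.4, -1.7]
gripper_width: 0.0443
grasp_force: 112.7
```

```bash
python3 - <<'E'
from h import *
need([.605,-.1755,.205],-4.5); f=held()
need([.3725,-.331,.205],5)
E
```

```text
ee [0.4353 0.2086 0.2023] t 32.5 F [ 0.  -0.4 -1.7] w 0.0443 | jog [-1.847 -2.972 -0.02 ] [-0.001 -0.001 -0.039]
held n 11763 x [-0.0324  0.0373] y [-0.0191  0.0173] z0 0.047 slope x,y deg [-0.1  0.3]
ee [0.4354 0.2086 0.2024] t 32.5 F [ 0.6 -0.2 -1.4] w 0.0442 | jog [-0.109 -4.526 -0.013] [-0.001 -0.001 -0.145]
```

Empty again, so it goes to the other tray slot.

Emit:
{"op": "jog_arm", "data": {
  "series": "1 -0.022 -0.905 0 0 0 0;1 -0.022 -0.905 0 0 0 0;1 -0.022 -0.905 0 0 0 0"
}}

```text
clock: 32.8
ee_pos: [0.4217, 0.0975, 0.2026]
tool_rot: [0.071, 0.997, -0.001, -0.001]
force: [0.3, 1.1, -1.6]
gripper_width: 0.0438
grasp_force: 113.0
```

Emit:
{"op": "jog_arm", "data": {
  "series": "1 -0.022 -0.905 0 0 0 0;1 -0.022 -0.905 0 0 0 0;1 -0.022 -0.905 0 0 0 0"
}}

```text
clock: 33.1
ee_pos: [0.4094, -0.0102, 0.2029]
tool_rot: [0.072, 0.997, -0.001, -0.001]
force: [-0.2, 1.2, -1.6]
gripper_width: 0.044
grasp_force: 113.2
```

Emit:
{"op": "jog_arm", "data": {
  "series": "1 -0.022 -0.905 0 0 0 0;1 -0.022 -0.905 0 0 0 0;1 -0.022 -0.905 0 0 0 0"
}}

```text
clock: 33.4
ee_pos: [0.3973, -0.118, 0.203]
tool_rot: [0.072, 0.997, -0.0, -0.001]
force: [0.2, 0.1, -1.1]
gripper_width: 0.0443
grasp_force: 113.3
```

Emit:
{"op": "jog_arm", "data": {
  "series": "1 -0.022 -0.905 0 0 0 0;1 -0.022 -0.905 0 0 0 0;1 -0.022 -0.905 0 0 0 0"
}}

```text
clock: 33.7
ee_pos: [0.3851, -0.2259, 0.2029]
tool_rot: [0.072, 0.997, -0.0, -0.001]
force: [-0.3, 0.9, -1.4]
gripper_width: 0.0441
grasp_force: 113.4
```

Emit:
{"op": "jog_arm", "data": {
  "series": "1 -0.022 -0.905 0 0 0 -0.145;1 -0.022 -0.905 0 0 0 -0.145;1 -0.022 -0.905 0 0 0 -0.145;1 -0.022 -0.905 0 0 0 -0.145;1 -0.022 -0.905 0 0 0 -0.145;1 -0.022 -0.905 0 0 0 -0.145"
}}

```text
clock: 34.3
ee_pos: [0.3735, -0.3295, 0.2033]
tool_rot: [-0.044, 0.999, 0.0, -0.0]
force: [-0.6, 0.1, -1.8]
gripper_width: 0.0441
grasp_force: 113.5
```

```bash
python3 - <<'E'
from h import *
need([.3725,-.331,.114],5)
E
```

```text
ee [ 0.3735 -0.3295  0.2033] t 34.3 F [-0.6  0.1 -1.8] w 0.0441 | jog [ 0.009 -0.012  0.744] [ 0.    -0.     0.001]
```

Emit:
{"op": "jog_arm", "data": {
  "series": "1 0.01 -0.012 0.3 0 0 0;1 0.01 -0.012 0.55 0 0 0;1 0.01 -0.012 0.68 0 0 0;1 0.01 -0.012 0.74 0 0 0;1 0.01 -0.012 0.74 0 0 0;1 0.01 -0.012 0.74 0 0 0"
}}

```text
clock: 34.9
ee_pos: [0.3729, -0.3319, 0.1156]
tool_rot: [-0.044, 0.999, -0.0, 0.001]
force: [0.1, -0.4, 0.2]
gripper_width: 0.0442
grasp_force: 113.2
```

Emit:
{"op": "jog_arm", "data": {
  "series": "-0.5 0 0 0 0 0 0;-0.5 0 0 0 0 0 0;-0.5 0 0 0 0 0 0;-0.5 0 0 0 0 0 0;-0.5 0 0 0 0 0 0;-0.5 0 0 -0.5 0 0 0;-1 0 0 -0.95 0 0 0;-1 0 0 -0.95 0 0 0;-1 0 0 -0.95 0 0 0"
}}

```text
clock: 35.8
ee_pos: [0.3733, -0.3328, 0.2319]
tool_rot: [-0.044, 0.999, -0.002, 0.003]
force: [0.6, -0.3, 0.4]
gripper_width: 0.0856
grasp_force: 0.0
```

```bash
python3 - <<'E'
from h import *
f,p,a=hov((.3725,-.331),.066); hov((.366,-.241),.066); need([.455,.335,.226],-22.7)
for o in tops("side",[(262,318)]): pass
E
python3 - <<'E'
import sys; sys.path.insert(0,".")
from m import *
for o in tops("side",[(262,318)]): print(o)
E
```

```text
top [ 0.3726 -0.3331] size [74.8 37.1] yaw 4.8 z 0.0663 (np.int64(315), np.int64(193)) 
top [ 0.366  -0.2421] size [74.5 37. ] yaw 5.2 z 0.0662 (np.int64(447), np.int64(211)) 
ee [ 0.3719 -0.3318  0.2283] t 35.9 F [ 0.3 -0.4 -0.8] w 0.0855 | jog [-1.175  5.475  0.023] [ 0.    -0.     0.308]
(array([0.45479025, 0.33505029]), np.float64(0.06256452054863515), [np.float64(47.0), np.float64(86.0)], -22.681869506835938)Traceback (most recent call last):
  File "<stdin>", line 3, in <module>
NameError: name 'tops' is not defined
```

Both empties are standing. Now the last magazine, still at (0.455,0.335).

Emit:
{"op": "jog_arm", "data": {
  "series": "-1 -0.196 0.912 0 0 0 0;-1 -0.196 0.912 0 0 0 0;-1 -0.196 0.912 0 0 0 0"
}}

```text
clock: 36.25
ee_pos: [0.3853, -0.2179, 0.2273]
tool_rot: [-0.045, 0.999, 0.001, -0.001]
force: [0.2, -1.1, 0.3]
gripper_width: 0.0854
grasp_force: 0.0
```

Emit:
{"op": "jog_arm", "data": {
  "series": "-1 -0.196 0.912 0 0 0 0;-1 -0.196 0.912 0 0 0 0;-1 -0.196 0.912 0 0 0 0"
}}

```text
clock: 36.55
ee_pos: [0.3996, -0.1068, 0.2277]
tool_rot: [-0.046, 0.999, 0.0, -0.001]
force: [-0.5, -0.4, 0.0]
gripper_width: 0.0853
grasp_force: 0.0
```

Emit:
{"op": "jog_arm", "data": {
  "series": "-1 -0.196 0.912 0 0 0 0;-1 -0.196 0.912 0 0 0 0;-1 -0.196 0.912 0 0 0 0"
}}

```text
clock: 36.85
ee_pos: [0.4136, 0.0043, 0.2277]
tool_rot: [-0.046, 0.999, -0.0, -0.001]
force: [0.1, -0.3, -0.7]
gripper_width: 0.0851
grasp_force: 0.0
```

Emit:
{"op": "jog_arm", "data": {
  "series": "-1 -0.196 0.912 0 0 0 0;-1 -0.196 0.912 0 0 0 0;-1 -0.196 0.912 0 0 0 0"
}}

```text
clock: 37.15
ee_pos: [0.4277, 0.1152, 0.2276]
tool_rot: [-0.045, 0.999, -0.0, -0.001]
force: [-0.2, -1.3, 0.5]
gripper_width: 0.0853
grasp_force: 0.0
```

Emit:
{"op": "jog_arm", "data": {
  "series": "-1 -0.196 0.912 0 0 0 0;-1 -0.196 0.912 0 0 0 0;-1 -0.196 0.912 0 0 0 0"
}}

```text
clock: 37.45
ee_pos: [0.4417, 0.2262, 0.2273]
tool_rot: [-0.045, 0.999, -0.001, -0.001]
force: [0.1, -2.0, 0.1]
gripper_width: 0.0854
grasp_force: 0.0
```

Emit:
{"op": "jog_arm", "data": {
  "series": "-1 -0.196 0.912 0.02 0 0 0.308;-1 -0.196 0.912 0.02 0 0 0.308;-1 -0.196 0.912 0.02 0 0 0.308;-1 -0.196 0.912 0.02 0 0 0.308;-1 -0.196 0.912 0.02 0 0 0.308;-1 -0.196 0.912 0.02 0 0 0.308;-1 -0.196 0.912 0.02 0 0 0.308"
}}

```text
clock: 38.15
ee_pos: [0.4553, 0.3335, 0.2262]
tool_rot: [0.197, 0.98, -0.0, -0.0]
force: [-0.0, -0.4, -0.2]
gripper_width: 0.0854
grasp_force: 0.0
```

```bash
python3 - <<'E'
from h import *
f,p,a=hov((.455,.335)); save(f,"w16"); need([*p,.107],a)
E
```

```text
top [0.4541 0.332 ] size [37.3 75. ] yaw -22.6 z 0.0623 (np.int64(317), np.int64(202)) 
ee [0.4553 0.3337 0.2263] t 38.2 F [0.1 0.3 0.1] w 0.0852 | jog [ 0.003 -0.016  0.995] [-0.    -0.    -0.001]
```

Emit:
{"op": "jog_arm", "data": {
  "series": "-1 0.003 -0.016 0.5 0 0 0;-1 0.003 -0.016 0.995 0 0 0;-1 0.003 -0.016 0.995 0 0 0;-1 0.003 -0.016 0.995 0 0 0;-1 0.003 -0.016 0.995 0 0 0;1 0.003 -0.016 0.995 0 0 0;1 0.003 -0.016 0.995 0 0 0;1 0.003 -0.016 0.995 0 0 0;1 0.003 -0.016 0.995 0 0 0;1 0.003 -0.016 0.995 0 0 0;1 0.003 -0.016 0.995 0 0 0;1 0.003 -0.016 0.6 0 0 0;1 0.003 -0.016 0.2 0 0 0;1 0.003 -0.016 0.2 0 0 0;1 0.003 -0.016 0.2 0 0 0;1 0.003 -0.016 0.2 0 0 0;1 0.003 -0.016 0.2 0 0 0"
}}

```text
clock: 39.9
ee_pos: [0.4533, 0.3321, 0.2004]
tool_rot: [0.197, 0.98, -0.002, -0.001]
force: [-0.1, -0.3, -4.0]
gripper_width: 0.0442
grasp_force: 114.5
```

```bash
python3 - <<'E'
from h import *
f=held(); need([.605,-.1755,.207],-4.5)
E
```

```text
held n 11510 x [-0.0322  0.0368] y [-0.0192  0.0171] z0 0.0466 slope x,y deg [-0.1  0.2]
ee [0.4535 0.3322 0.2006] t 40.0 F [-0.3  0.2 -3.8] w 0.0441 | jog [-2.797 -3.416 -0.046] [-0.002 -0.001 -0.202]
```

Full, so it goes to bay3.

Emit:
{"op": "jog_arm", "data": {
  "series": "1 -0.699 -0.854 -0.03 0 0 0;1 -0.699 -0.854 -0.03 0 0 0;1 -0.699 -0.854 -0.03 0 0 0;1 -0.699 -0.854 -0.03 0 0 0"
}}

```text
clock: 40.35
ee_pos: [0.4923, 0.2022, 0.2052]
tool_rot: [0.199, 0.98, -0.001, -0.001]
force: [0.1, 0.2, -3.4]
gripper_width: 0.0439
grasp_force: 114.6
```

Emit:
{"op": "jog_arm", "data": {
  "series": "1 -0.699 -0.854 -0.03 0 0 0;1 -0.699 -0.854 -0.03 0 0 0;1 -0.699 -0.854 -0.03 0 0 0;1 -0.699 -0.854 -0.03 0 0 0"
}}

```text
clock: 40.75
ee_pos: [0.5302, 0.0758, 0.2088]
tool_rot: [0.199, 0.98, -0.001, -0.001]
force: [0.7, -0.0, -3.7]
gripper_width: 0.0442
grasp_force: 114.8
```

Emit:
{"op": "jog_arm", "data": {
  "series": "1 -0.699 -0.854 0 0 0 0;1 -0.699 -0.854 0 0 0 0;1 -0.699 -0.854 0 0 0 0;1 -0.699 -0.854 0 0 0 0"
}}

```text
clock: 41.15
ee_pos: [0.5682, -0.0507, 0.2084]
tool_rot: [0.198, 0.98, -0.001, -0.001]
force: [-1.5, 1.2, -4.0]
gripper_width: 0.0442
grasp_force: 114.9
```

Emit:
{"op": "jog_arm", "data": {
  "series": "1 -0.699 -0.854 0 0 0 -0.202;1 -0.699 -0.854 0 0 0 -0.202;1 -0.699 -0.854 0 0 0 -0.202;1 -0.699 -0.854 0 0 0 -0.202;1 -0.699 -0.854 0 0 0 -0.202;1 -0.699 -0.854 0 0 0 -0.202;1 -0.699 -0.854 0 0 0 -0.202"
}}

```text
clock: 41.85
ee_pos: [0.6055, -0.1734, 0.2095]
tool_rot: [0.039, 0.999, 0.0, -0.0]
force: [0.0, 1.0, -4.1]
gripper_width: 0.044
grasp_force: 115.0
```

```bash
python3 - <<'E'
from h import *
f=held(); save(f,"w17"); need([.604,-.175,.131],-4.5)
g=cv2.cvtColor(f["pixels"],cv2.COLOR_BGR2GRAY)
v=int(np.argmax(g[110:160,318]<65)+110); row=g[v+6,250:390]; d=np.nonzero(row<65)[0]+250
print(v,onplane(f,[(318,v),(d.min(),v+6),(d.max(),v+6)],.026).round(4))
E
```

```text
held n 12347 x [-0.0321  0.0374] y [-0.0193  0.0177] z0 0.0466 slope x,y deg [-0.1  0.2]
ee [ 0.6055 -0.1735  0.2096] t 41.9 F [ 0.   0.4 -3.5] w 0.0442 | jog [ 0.012 -0.013  0.655] [ 0.    -0.     0.001]
136 [[ 0.5593 -0.1699  0.026 ]
 [ 0.5618 -0.1951  0.026 ]
 [ 0.5654 -0.1483  0.026 ]]
```

Emit:
{"op": "jog_arm", "data": {
  "series": "1 0.015 -0.01 0.25 0 0 0;1 0.015 -0.01 0.5 0 0 0;1 0.015 -0.01 0.61 0 0 0;1 0.015 -0.01 0.64 0 0 0;1 0.015 -0.01 0.67 0 0 0;1 0.015 -0.01 0.7 0 0 0;1 0.015 -0.01 0.7 0 0 0"
}}

```text
clock: 42.6
ee_pos: [0.6036, -0.1754, 0.1264]
tool_rot: [0.039, 0.999, 0.0, 0.0]
force: [-2.0, 3.7, -3.3]
gripper_width: 0.0442
grasp_force: 115.4
```

Emit:
{"op": "jog_arm", "data": {
  "series": "1 0 0 0.03 0 0 0;1 0 0 0.06 0 0 0;1 0 0 0.09 0 0 0;1 0 0 0.12 0 0 0;1 0 0 0.12 0 0 0"
}}

```text
clock: 43.1
ee_pos: [0.6035, -0.1755, 0.1148]
tool_rot: [0.039, 0.999, 0.0, 0.001]
force: [-10.4, 6.1, 13.5]
gripper_width: 0.0441
grasp_force: 117.4
```

Emit:
{"op": "jog_arm", "data": {
  "series": "1 0 0 0.02 0 0 0;1 0 0 -0.02 0 0 0;-0.45 0 0 -0.02 0 0 0;-0.45 0 0 -0.02 0 0 0;-0.45 0 0 -0.02 0 0 0;-0.45 0 0 -0.02 0 0 0;-0.45 0 0 -0.02 0 0 0;-0.45 0 0 -0.5 0 0 0;-0.45 0 0 -0.95 0 0 0;-0.45 0 0 -0.95 0 0 0;1 0 0 -0.95 0 0 0;1 0 0 -0.95 0 0 0;1 0 0 -0.95 0 0 0;1 0 0 -0.95 0 0 0"
}}

```text
clock: 44.5
ee_pos: [0.6031, -0.1758, 0.2235]
tool_rot: [0.039, 0.999, 0.0, -0.001]
force: [0.6, -0.2, 0.2]
gripper_width: 0.0037
grasp_force: 0.0
```

```bash
python3 - <<'E'
from h import *
f,p,a=hov((.6035,-.1762),.068); hov((.61,-.094),.068); hov((.616,-.0127),.068); save(f,"w18")
P=cloud(f).reshape(-1,3); c=np.array([.6035,-.1762]); x=np.array([.9969,-.0785]); y=np.array([.0785,.9969])
d=(P[:,:2]-c); lx=d@x; ly=d@y
m=(P[:,2]>.045)&(P[:,2]<.075)&(abs(ly+.073)<.025)&(abs(lx)<.06)
print("tab n",m.sum(),"lx",np.percentile(lx[m],[2,50,98]).round(4),"ly",np.percentile(ly[m],[2,50,98]).round(4),"z",np.percentile(P[m,2],[50,98]).round(4))
need([.60,-.17,.2],-4.5)
E
```

```text
top [ 0.6031 -0.1763] size [39.1 76.6] yaw -4.8 z 0.0683 (np.int64(317), np.int64(213)) 
top [ 0.6097 -0.0938] size [38.8 76.3] yaw -4.8 z 0.0683 (np.int64(438), np.int64(206)) 
top [ 0.6164 -0.0126] size [38.6 76.7] yaw -4.7 z 0.0681 (np.int64(554), np.int64(200)) 
tab n 805 lx [-0.0327 -0.0282 -0.0212] ly [-0.0824 -0.0695 -0.0593] z [0.063  0.0647]
ee [ 0.6035 -0.1759  0.2244] t 44.6 F [ 0.1 -1.3  0.2] w -0.0 | jog [0.032 0.047 0.203] [-0.    -0.001 -0.   ]
```

View pics/w18.png

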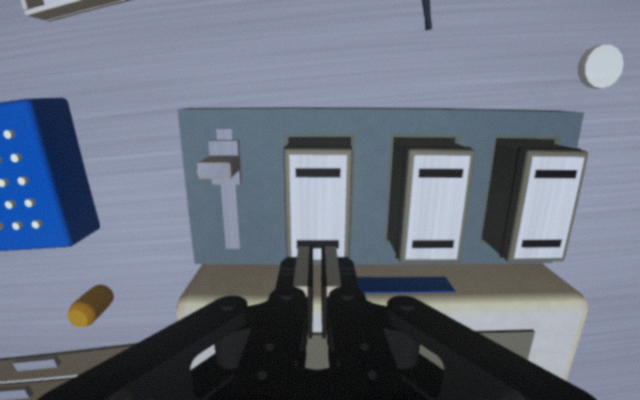

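w18 shows all three full magazines seated at (318,200), (438,205) and (553,205), each with its top at 68 mm. The tab is at (220,165), still open. I'll push the slide with closed fingers.

Emit:
{"op": "jog_arm", "data": {
  "series": "1 0.54 -0.61 0 0 0 0;1 0.54 -0.61 0 0 0 0;1 0.54 -0.61 0 0 0 0;1 0.54 -0.61 0 0 0 0;1 0.54 -0.61 0.4 0 0 0;1 0.54 -0.61 0.8 0 0 0;1 0.54 -0.61 0.89 0 0 0;1 0.54 -0.61 0.89 0 0 0;1 0.54 -0.61 0.89 0 0 0",
  "grip_force": 40
}}

```text
clock: 45.55
ee_pos: [0.535, -0.244, 0.1205]
tool_rot: [0.039, 0.999, -0.001, 0.001]
force: [0.4, 0.9, -0.3]
gripper_width: 0.0
grasp_force: 0.0
```

Emit:
{"op": "jog_arm", "data": {
  "series": "1 -0.1 0 0 0 0 0;1 -0.17 0 0 0 0 0;1 -0.24 0 0 0 0 0;1 -0.31 0 0 0 0 0;1 -0.38 0 0 0 0 0;1 -0.45 0 0 0 0 0;1 -0.52 0 0 0 0 0;1 -0.58 0 0 0 0 0;1 -0.62 0 0 0 0 0;1 -0.65 0 0 0 0 0;1 -0.65 0 0 0 0 0;1 -0.65 0 0 0 0 0"
}}

```text
clock: 46.75
ee_pos: [0.6101, -0.25, 0.1181]
tool_rot: [0.039, 0.999, 0.0, -0.001]
force: [-6.3, -0.5, 4.2]
gripper_width: 0.0002
grasp_force: 3.1
```

Emit:
{"op": "jog_arm", "data": {
  "series": "1 -0.03 0 0 0 0 0;1 -0.06 0 0 0 0 0;1 -0.09 0 0 0 0 0;1 -0.09 0 0 0 0 0"
}}

```text
clock: 47.15
ee_pos: [0.6122, -0.2503, 0.1182]
tool_rot: [0.04, 0.999, 0.001, -0.012]
force: [-36.2, 7.9, 24.8]
gripper_width: -0.0002
grasp_force: 18.3
```

That was the stop: the force rose sharply to 36 N. I'll back off, rise and check.

Emit:
{"op": "jog_arm", "data": {
  "series": "1 0.1 0 0 0 0 0;1 0.25 0 0 0 0 0;1 0.25 0 -0.4 0 0 0;1 0.25 0 -0.9 0 0 0;1 0.25 0.3 -0.9 0 0 0;1 0.25 0.3 -0.9 0 0 0;1 0.25 0.3 -0.9 0 0 0;1 0.25 0.3 -0.9 0 0 0;1 0.25 0.3 -0.9 0 0 0"
}}

```text
clock: 48.05
ee_pos: [0.5946, -0.213, 0.2252]
tool_rot: [0.04, 0.999, 0.0, -0.001]
force: [-0.4, -0.8, 0.5]
gripper_width: -0.0002
grasp_force: 0.0
```

```bash
python3 - <<'E'
from h import *
f,p,a=hov((.6035,-.1762),.068); hov((.61,-.094),.068); hov((.616,-.0127),.068); hov((.3725,-.333),.066);hov((.366,-.241),.066)
P=cloud(f).reshape(-1,3); c=np.array([.6035,-.1762]); x=np.array([.9969,-.0785]); y=np.array([.0785,.9969])
d=(P[:,:2]-c); lx=d@x; ly=d@y
m=(P[:,2]>.045)&(P[:,2]<.075)&(abs(ly+.073)<.025)&(abs(lx)<.06)
print("tab n",m.sum(),"lx",np.percentile(lx[m],[2,50,98]).round(4),"z",np.percentile(P[m,2],[50,98]).round(4))
s=telemetry.get_state(); print(s["ee_pos"],s["force"],s["clock"])
h=grab("side"); b=h["pixels"]; w=cv2.resize(f["pixels"],(480,300)); cv2.imwrite("pics/end.png",np.vstack([w,cv2.resize(b[100:350,150:550],(480,300))]))
E
```

```text
top [ 0.603  -0.1763] size [38.9 76. ] yaw -4.7 z 0.0682 (np.int64(373), np.int64(216)) 
top [ 0.6099 -0.0939] size [38.6 76.8] yaw -4.8 z 0.0681 (np.int64(486), np.int64(209)) 
top [ 0.6165 -0.0127] size [38.5 76.5] yaw -4.6 z 0.0679 (np.int64(599), np.int64(212)) 
top [ 0.6038 -0.176 ] size [39.3 77.4] yaw -4.7 z 0.0682 (np.int64(374), np.int64(208)) 
top [ 0.6039 -0.176 ] size [39.4 77.6] yaw -4.6 z 0.0683 (np.int64(372), np.int64(214)) 
tab n 763 lx [0.0221 0.0245 0.0333] z [0.0628 0.0647]
[ 0.59465033 -0.21281843  0.22599442] [ 0.19283849  0.0090858  -0.28009516] 48.3
```

View pics/end.png

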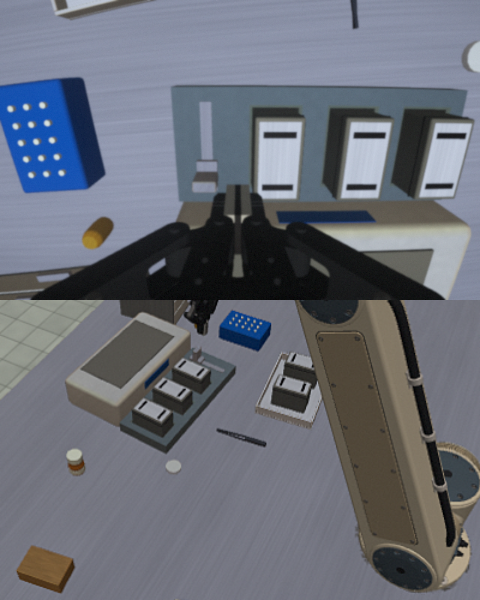

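The final picture shows all three full magazines in their bays at the top, both empties in the tray at (295,380) in the lower half, the tab at its far end at (205,172), and the bystanders in place.

```bash
python3 -c "
from cell import arm; print(arm.finish_job())"
```

```text
the job is handed in; nothing more can be done
None
```

The job is handed in (the hand-in returned no verdict): the three full magazines are home in the bays, both empties stand in the return tray, and the retaining slide is at its stop.

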